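# Roll a seatpost tube into the vee of a cutting fixture and clamp it

### The arm

A 6-joint arm with a two-finger parallel gripper is mounted at the origin on the work surface. World frame = base frame: x ahead of the robot, y to its left, z up, the work surface at z = 0. Lengths are in m, angles in rad, forces in N, time in s.
With the tool pointing down it reaches from about 0.375 to 0.9 m from the base axis. Payload 3.1 kg.
Tool frame: the origin (TCP) lies on the centre line of the jaws, within the pads' length; the fingertips stand 25 mm ahead of it and the grasp point (between the pads) lies 6 mm ahead of it; x points along the fingers, y is the direction in which the jaws open and shut, and the axes are right-handed (so a half turn about x gives the same grasp; the last joint's range is limited). The gripper opens to 87 mm and grips with 3 to 60 N. Pads are 19 mm wide; open, the fingers measure 117 mm over their backs; the gripper's body (75 mm by 190 mm) begins 51 mm behind the grasp point.
Start: joints at [-1.466, 0.527, 1.433, -0, 1.181, -0.178], TCP at [0.174, -0.6, 0.211] pointing down, gripper open.
Joint ranges: [-3.08, 3.08], [-0.75, 2.2], [0.22, 2.44], [-1.43, 4.57], [0, 2.65], [-2.85, 2.85]. Speed limits (rad/s): [2.79, 2.79, 3.14, 3.14, 3.14, 3.14].

### API

Orientations are given as a unit quaternion [x, y, z, w].
In Python, from rig import robot gives the robot as it stands. The module is installed in compiled form; this text tells all that it offers.
- The arm moves only by the tool move_arm, never from a script. Its argument "commands" is a list of rows, each a list of 5 numbers: the gripper's target within -1 to 1 (shut at 1, half-way at 0, fully open at -1), then the shift along the tool's x, y, z in mm, then the turn about the tool's x in degrees. A call has 1 to 8 rows; each row is the pose to reach, as a shift and turn from the pose commanded when the call began, along the tool's axes at that moment; what a row does not reach only later rows make up. A row lasts 1/12 s, in which the tool goes at most 41.7 mm and 7.16 degrees, less where a joint would pass 70% of its speed; a pose out of reach is approached as far as the arm can. A call with a gripper value outside its range is refused whole. The fingers move at their own pace and stop on an object; "newtons" is the grip in N (left out, the last holds). Time passes only in rows, so rows that repeat a pose let the fingers close. It gives the time, the measured TCP pose, the force and the opening at its end, in the units of the state.
- robot.get_obs(): the state, without advancing time (a new reading comes with each control period).
- robot.camera(name): name is "scene" or "top"; returns a dict with "image" (480x640x3 uint8, red, green, blue), "fx", "fy", "cx", "cy" (pixels), "xyz" and "rotation" of the camera in the world. Camera axes: x right, y down, z forward; pixel columns grow to the right and rows downward; lengths in m; the calibration is good to about 2 mm. A picture is of the moment at which its call begins. There is no depth.
- robot.hand_in(): hands the job in, once; it reports no verdict.
Trained networks look in a picture, given as the dict that the camera call returned (one of the last four; its "shot" number tells which), for a name from the list of things; names that differ only in an ending like _2 or _b are one class to them, and where a whole thing is asked for, a point or a joint stands for the part that bears it (a point fixed in the world has none). Each returns a list of dicts, best first, with "p" (0 to 1); they miss things now and then, are a little off and sometimes report something else, mostly with a low value. They report only what shows in the picture. A call takes as long as a camera call.
- robot.regions_of(picture, name): "pixels" (480x640 bool, what is visible of it) and "bbox" ([left, top, right, bottom] in pixels, round what is visible of it).
The state is a dict: "time": time; "q": joint angles; "joint_velocities": joint speeds; "joint_torque": joint torques, N m; "position": TCP position; "tool_rot": TCP orientation; "ft_force": force on the tool from outside, world axes, zero at the start; "moment": the same for the moment, N m; "grip_width": finger opening in m.
Only numpy, scipy, OpenCV 4.12 (cv2) and the standard library are available. Lean on these libraries where they do the work, as an engineer would, in place of code of your own. Each camera call takes 0.05 s, during which the arm holds its last target.

### The job

Get the black carbon seatpost tube ready for cutting: roll it across the ledge of the fixture into the vee without lifting it off, and let go so that it settles in the vee by itself. Then slide it along the vee until its end is against the upright stop plate, and swing the clamp arm over and press it down until its foot holds the tube firmly. The tube is thin-walled: never push or clamp it with more than 20 N, and leave the cleaner bottle, spanner and mug where they are.

Things in the scene. Friction and masses are not known exactly. Their poses are not given: they have to be found in the camera images.
- rig: Fixed vee fixture, aluminium on a dark steel base 170 x 225 x 12 mm. Origin on the table plane under the bottom line of the vee; x runs along the vee towards the stop plate, y is the direction in which the tube must roll, z up. Ledge and vee reach from x = -60 to +75 mm. A seated tube has its axis at y = 0, z = 54 mm; with its end against the stop its centre is at x = 0.
- ledge_edge (a point): Middle of the edge where the level ledge ends and the vee begins: fixture x = 7, y = -19, z = 50 mm. The ledge runs from there to y = -125 mm, with a lip 6 mm high and 6 mm wide along that outer edge. The near 45 degree flank drops from this edge; the far flank rises to z = 65 mm at y = +34 mm.
- stop_face (a point): Middle of the face of the upright steel stop plate at the end of the vee: fixture x = 75, y = 0, z = 54 mm (seated tube's axis height). The plate is 10 mm thick, y = -30 to +45 mm, top at z = 85 mm. It is spring-buffered: it stays put up to 4 N, then gives 1 mm per newton for at most 9 mm, and comes back home by itself.
- post_mid (a point): Centre of the loose black carbon tube, 32 mm in diameter, 150 mm long, about 150 g; its x axis runs along the tube. It lies on the ledge (axis 66 mm over the table) within 0.12 rad of parallel to the vee, its +x end 14 to 36 mm short of the stop plane. Its -x end overhangs the block, even when home, and can be pushed there with the fingers.
- clamp (a joint): Angle of the clamp arm: 0 is level over the vee, grows as it opens, limits -0.32 and 2.1 rad. Starts near upright (1.4 to 1.8) and stays where left by friction: 2 to 3 N down on its bar swings it shut; it holds when let go. Foot meets the tube at -0.13 to +0.18 rad; from there the force at the bar grows about 1 N per mm. A slow press of 7 to 8 N in all on the bar clamps firmly.
- foot_place (a point): Point on the arm's centre line, 60 mm from the hinge, above the clamp's springy rubber foot (24 x 22 mm), which meets the top of the seated tube. The foot's spindle was set by the last user: its underside is 14 to 33 mm below this point, not reported: feel for it. Each newton at the bar beyond what swinging takes is about 2.2 N at the foot; aim at 8 to 15 N there.
- clamp_bar (a point): Centre of the arm's handle bar: round, black, 14 mm in diameter, 70 mm long, parallel to the vee, at the free end of the arm; with the arm level it is 130 mm from the hinge towards the ledge and 15 mm above the arm's centre line. It can be pushed over with closed fingers and pressed down from above.
- hinge_pin (a point): Axis of the clamp hinge, parallel to the vee, at fixture x = 0, y = +60 mm, z = 92 mm, between two cheeks (x = -22 to +22, y = 47 to 77 mm, up to z = 104 mm).
- cleaner_mid (a point): White cleaner bottle with yellow cap, 68 mm in diameter, 190 mm tall, standing; point on its axis 50 mm above the table. Bystander.
- spanner_grip (a point): Handle of a steel spanner, 170 mm long, lying on the table. Bystander.
- mug_mid (a point): White mug, 80 mm in diameter, 90 mm tall; point on its axis 50 mm above the table. Bystander.

How it is judged:
By the outcome, as a careful person would: the job done as asked, in the order asked, and still so for the second after the job is handed in, with the robot touching nothing.
It also fails if it takes over 72 s, if anything falls off the work surface, if the arm or the gripper's body presses on something with over 40 N, if the wrist force passes 120 N, or if a joint passes its speed limit or range.

## Working session

There is one attempt and no reset: what is moved stays moved. The work goes in short steps, Python scripts to look and compute and a tool call to move; the robot and the scene stay as the last step left them, time stands still between calls to the robot, and variables do not carry over. Pictures are saved under pics/ and viewed, and the job is handed in when it is done.

Besides the shell and the picture viewer there is one more tool, called after "Emit:" by a JSON object that holds its "api" and its "payload", one argument or row to a line. move_arm: Moves the arm, as the interface text tells. Its arguments: {"type":"object","properties":{"commands":{"type":"array","items":{"type":"array","items":{"type":"number"}}},"newtons":{"type":"number"}},"required":["commands"]}

```bash
mkdir -p pics
cat > h.py <<'E'
import numpy as np, cv2, pickle
from rig import robot
def shot(name,fn):
    c=robot.camera(name); cv2.imwrite('pics/'+fn,c['image'][:,:,::-1]); return c
def ray(c,u,v):
    d=np.array([(u-c['cx'])/c['fx'],(v-c['cy'])/c['fy'],1.0]); R=np.array(c['rotation'])
    return np.array(c['xyz']),R@d
def at_z(c,u,v,z):
    o,d=ray(c,u,v); return o+d*(z-o[2])/d[2]
def proj(c,p):
    q=np.array(c['rotation']).T@(np.array(p)-np.array(c['xyz'])); return np.array([c['fx']*q[0]/q[2]+c['cx'],c['fy']*q[1]/q[2]+c['cy']])
E
python3 - <<'E'
from h import *
o=robot.get_obs()
for k in o: print(k,np.round(o[k],3))
for n in ['top','scene']:
    c=shot(n,n+'0.png'); print(n,c['fx'],c['cx'],c['cy'],np.round(c['xyz'],3),np.round(c['rotation'],3).tolist(),c['shot'])
    for t in ['rig','post_mid','clamp','clamp_bar','cleaner_mid','spanner_grip','mug_mid']:
        for r in robot.regions_of(c,t)[:2]:
            ys,xs=np.where(r['pixels']); print(t,round(r['p'],2),r['bbox'],xs.mean().round(1),ys.mean().round(1),len(xs))
    pickle.dump(c,open(n+'0.pkl','wb'))
E
```

```text
time 0.0
q [-1.467  0.528  1.434  0.     1.181 -0.179]
joint_velocities [-0.001  0.    -0.001 -0.002  0.001 -0.   ]
joint_torque [-2.0000e-03 -4.4005e+01 -1.7659e+01  6.3000e-02  5.8000e-02 -0.0000e+00]
position [ 0.174 -0.599  0.21 ]
tool_rot [ 0.7    0.1   -0.7    0.099]
ft_force [ 0.135  0.086 -0.44 ]
moment [0.037 0.038 0.028]
grip_width 0.087
top 618.207218206989 314.9504545841429 240.76416978989238 [0.368 0.044 1.223] [-0.701, 0.708, -0.061, 0.061] 1
rig 0.73 [334.6, 172.6, 456.0, 274.2] 389.1 220.8 8460
post_mid 0.72 [407.4, 200.9, 434.5, 281.8] 418.9 241.9 1283
post_mid 0.52 [335.9, 174.1, 456.8, 275.5] 389.6 221.0 8606
clamp 0.64 [348.4, 174.4, 375.5, 222.5] 359.0 202.3 647
clamp 0.46 [334.9, 172.8, 453.9, 274.2] 389.3 221.0 8479
clamp_bar 0.63 [352.8, 176.3, 374.8, 221.8] 358.8 201.5 618
cleaner_mid 0.64 [232.9, 162.5, 276.2, 213.0] 252.0 185.8 1562
spanner_grip 0.86 [476.0, 207.3, 507.4, 292.2] 491.9 248.1 856
mug_mid 0.58 [219.6, 227.7, 262.7, 286.8] 243.3 254.1 1861
scene 607.8565394803317 330.5185411451935 235.635409532195 [ 1.193 -0.474  0.719] [0.802, 0.408, -0.189, -0.393] 2
rig 0.77 [200.7, 175.2, 374.5, 385.6] 289.2 309.6 13822
post_mid 0.68 [224.3, 247.3, 268.8, 327.4] 245.7 289.4 1686
clamp 0.59 [304.8, 176.6, 349.1, 264.3] 325.8 219.9 1402
clamp_bar 0.56 [309.2, 176.8, 348.6, 266.5] 326.0 218.1 1454
cleaner_mid 0.84 [417.5, 183.5, 470.6, 289.2] 441.5 241.6 3489
spanner_grip 0.85 [138.9, 315.7, 179.1, 405.2] 156.9 361.4 1160
spanner_grip 0.36 [416.8, 183.5, 467.1, 288.8] 441.3 241.6 3502
mug_mid 0.97 [380.1, 187.9, 422.6, 251.6] 398.2 218.8 2523
mug_mid 0.69 [223.9, 245.1, 267.7, 328.5] 245.7 289.1 1696
```

Run:
```python
from h import *
for n,(x0,y0,x1,y1) in dict(top=(210,140,530,310),scene=(120,150,480,420)).items():
    c=pickle.load(open(n+'0.pkl','rb')); im=c['image'][y0:y1,x0:x1,::-1]
    s=min(800/(x1-x0),600/(y1-y0)); im=cv2.resize(im,None,fx=s,fy=s,interpolation=cv2.INTER_CUBIC); print(n,s); cv2.imwrite(f'pics/{n}0c.png',im)
c=pickle.load(open('top0.pkl','rb')); print(np.array(c['rotation']))
for u,v in [(408,201),(434,282),(358,177),(358,221)]: print(at_z(c,u,v,.066))
```

```text
top 2.5
scene 2.2222222222222223
[-0.70134404  0.70757082 -0.06125448  0.06089305]Traceback (most recent call last):
  File "<stdin>", line 6, in <module>
  File "h.py", line 9, in at_z
    o,d=ray(c,u,v); return o+d*(z-o[2])/d[2]
        ~~~^^^^^^^
  File "h.py", line 7, in ray
    return np.array(c['xyz']),R@d
                              ~^~
ValueError: matmul: Input operand 1 has a mismatch in its core dimension 0, with gufunc signature (n?,k),(k,m?)->(n?,m?) (size 3 is different from 4)
```

View pics/top0c.png

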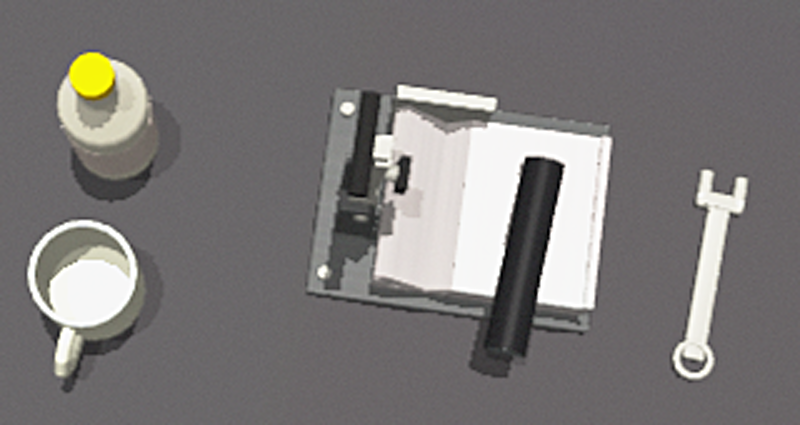

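View pics/scene0c.png

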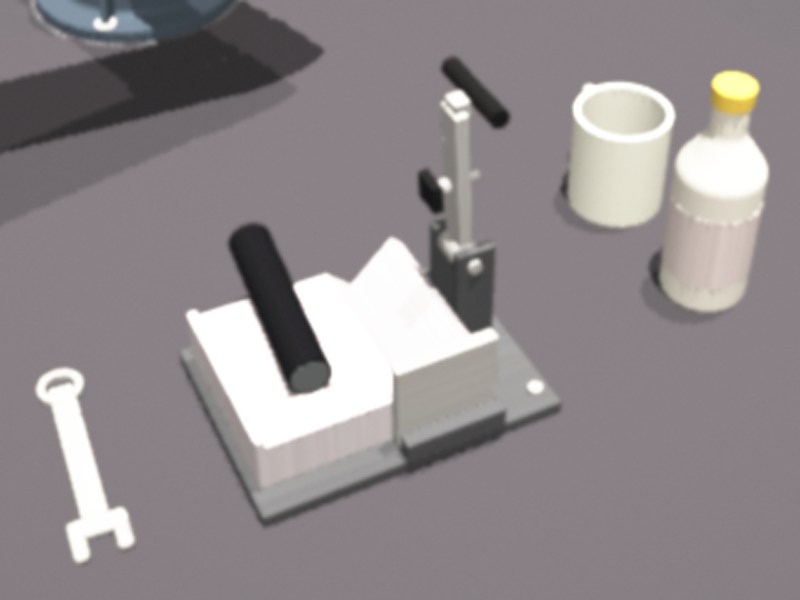

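```bash
cat >> h.py <<'E'
from scipy.spatial.transform import Rotation as Ro
from scipy.optimize import least_squares
def _R(c):
    r=np.array(c['rotation']); return Ro.from_quat(r).as_matrix() if r.shape==(4,) else r
def ray(c,u,v):
    return np.array(c['xyz']),_R(c)@np.array([(u-c['cx'])/c['fx'],(v-c['cy'])/c['fy'],1.0])
def proj(c,p):
    q=_R(c).T@(np.array(p)-np.array(c['xyz'])); return np.array([c['fx']*q[0]/q[2]+c['cx'],c['fy']*q[1]/q[2]+c['cy']])
def W(P,f):
    x,y,a=P; f=np.array(f)/1000; return np.array([x+np.cos(a)*f[0]-np.sin(a)*f[1],y+np.sin(a)*f[0]+np.cos(a)*f[1],f[2]])
E
cat > fit.py <<'E'
from h import *
ct,cs=[pickle.load(open(n+'0.pkl','rb')) for n in ('top','scene')]
T=lambda u,v:(210+u/2.5,140+v/2.5); S=lambda u,v:(120+u/2.2222,150+v/2.2222)
C=[(ct,T(398,87),(85,45,85)),(ct,T(497,98),(85,-30,85)),(ct,T(452,297),(-60,-19,50)),(ct,T(470,122),(75,-19,50)),(ct,T(372,291),(-60,34,65)),
(cs,S(394,374),(85,-30,85)),(cs,S(497,335),(85,45,85)),(cs,S(400,492),(85,-30,12)) ]
f=lambda P:np.concatenate([proj(c,W(P,p))-uv for c,uv,p in C])
s=least_squares(f,[.4,-.05,0],loss='soft_l1'); 
for c,uv,p in C: print(p,np.round(proj(c,W(s.x,p))-uv,1))
P=s.x; print(P)
def draw(c,fn,box,sc,lines):
    x0,y0,x1,y1=box; im=cv2.resize(c['image'][y0:y1,x0:x1,::-1],None,fx=sc,fy=sc,interpolation=cv2.INTER_CUBIC)
    for a,b,col in lines:
        pa,pb=[tuple(int(round(t)) for t in (proj(c,W(P,q))-[x0,y0])*sc) for q in (a,b)]; cv2.line(im,pa,pb,col,1)
    cv2.imwrite('pics/'+fn,im)
R,G,B=(0,0,255),(0,200,0),(255,0,0)
L=[((-60,-19,50),(75,-19,50),R),((-60,34,65),(75,34,65),R),((-60,-125,50),(75,-125,50),G),((-60,-131,56),(75,-131,56),B),((-60,-125,56),(-60,-19,50),R),
((85,-30,85),(85,45,85),B),((75,-30,85),(75,45,85),B),((85,-30,85),(85,-30,12),B),((-22,60,92),(22,60,92),G),((-22,47,104),(22,47,104),G)]
draw(ct,'ft.png',(210,140,530,310),2.5,L); draw(cs,'fs.png',(120,150,480,420),2.2222,L)
E
python3 fit.py
```

```text
(85, 45, 85) [ 0.4 -0.1]
(85, -30, 85) [-0.1  1.3]
(-60, -19, 50) [ 0.  -1.9]
(75, -19, 50) [1.8 0.6]
(-60, 34, 65) [ 5.2 -4.8]
(85, -30, 85) [ 1.4 -1.3]
(85, 45, 85) [ 1.  -0.1]
(85, -30, 12) [ -0.6 -20.5]
[ 0.60259082 -0.09371392 -0.16047156]
```

View pics/ft.png

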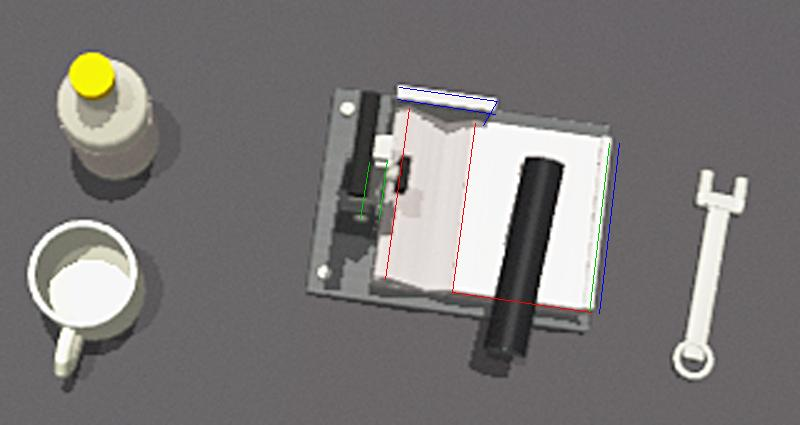

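View pics/fs.png

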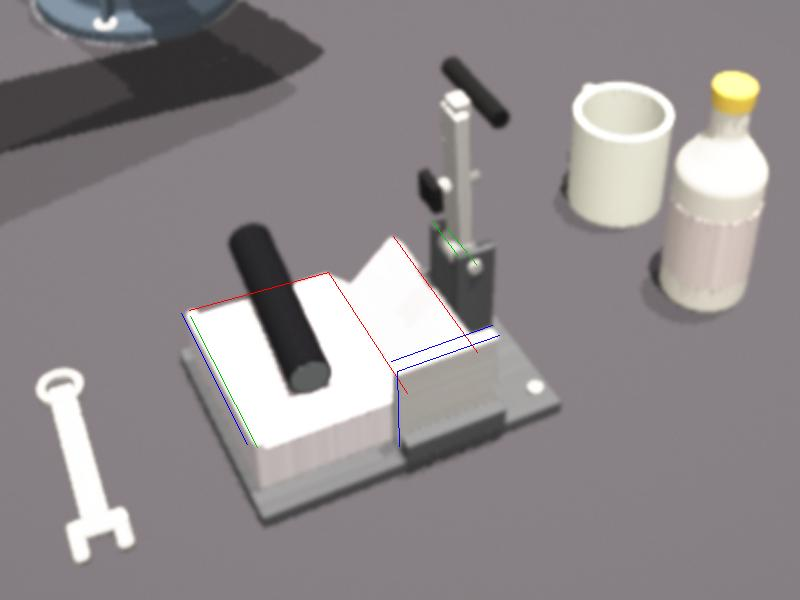

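```bash
sed -i "s/,(ct,T(372,291),(-60,34,65)),/,(ct,T(387,279),(-60,34,65)),(ct,T(597,308),(-60,-125,56)),(ct,T(611,139),(75,-125,56)),/; s/,(cs,S(400,492),(85,-30,12)) \]/,(cs,S(329,273),(-60,-19,50)),(cs,S(188,311),(-60,-125,56)),(cs,S(258,447),(75,-125,56)),(cs,S(393,237),(-60,34,65))]/; s/((-60,-131,56),(75,-131,56),B)/((-60,-125,56),(75,-125,56),B)/" fit.py
cat >> fit.py <<'E'
np.save('P.npy',P)
# tube: fit axis (x,y,yaw) at z=.066 from region masks' end centres
from h import *
C2=[(ct,T(541,158),+1,'top'),(ct,T(505,357),-1,'b')]
for c,uv,sg,_ in C2: print(at_z(c,*uv,.066))
E
python3 fit.py
```

```text
(85, 45, 85) [ 0.4 -0.3]
(85, -30, 85) [-0.1  0.7]
(-60, -19, 50) [ 0.8 -2.3]
(75, -19, 50) [1.9 0. ]
(-60, 34, 65) [-0.  -0.2]
(-60, -125, 56) [-1.5  0.6]
(75, -125, 56) [ 0.1 -0.1]
(85, -30, 85) [ 1.9 -0.8]
(85, 45, 85) [1.2 0. ]
(-60, -19, 50) [-0.8  0.2]
(-60, -125, 56) [0.1 0.7]
(75, -125, 56) [-0.3 -1.8]
(-60, 34, 65) [-0.6 -0. ]
[ 0.60330797 -0.09454273 -0.15027303]
[ 0.64159751 -0.1723099   0.066     ]
[ 0.48856055 -0.13917044  0.066     ]
```

View pics/ft.png

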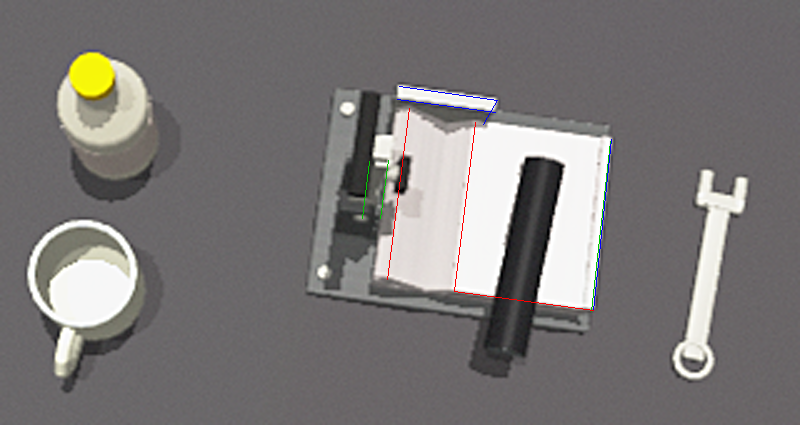

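View pics/fs.png

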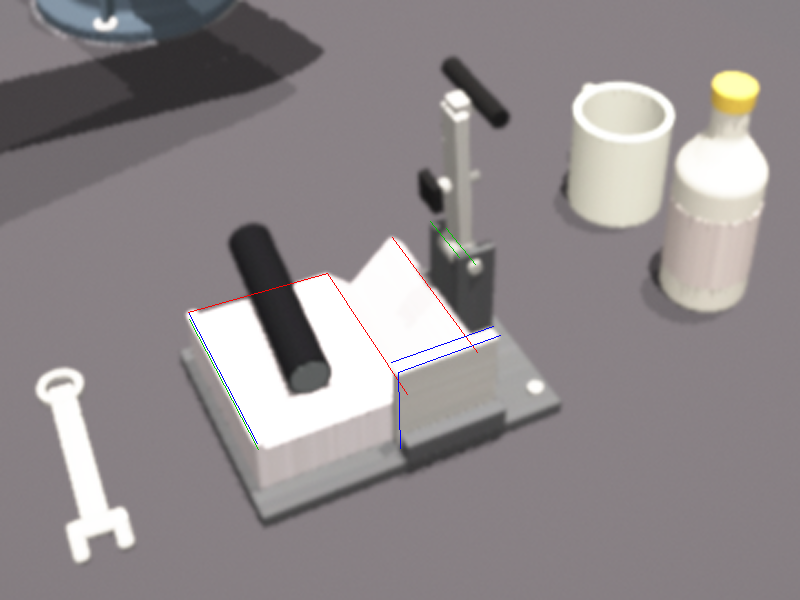

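```bash
cat >> h.py <<'E'
import os
P=np.load('P.npy') if os.path.exists('P.npy') else None
def F(w):  # world->fixture mm
    x,y,a=P; d=np.array(w[:2])-[x,y]; return np.array([np.cos(a)*d[0]+np.sin(a)*d[1],-np.sin(a)*d[0]+np.cos(a)*d[1],w[2]])*np.array([1,1,1])*1000
def cyl(P3,zc,r,L,n=40):
    x,y,a=P3; ax=np.array([np.cos(a),np.sin(a),0]); s=np.array([-np.sin(a),np.cos(a),0]); t=np.linspace(0,2*np.pi,n,endpoint=False)
    ring=r*(np.cos(t)[:,None]*s+np.sin(t)[:,None]*[0,0,1]); c=np.array([x,y,zc]); return np.vstack([c+ax*L/2+ring,c-ax*L/2+ring])
def cmask(c,pts,shape=(480,640)):
    px=np.array([proj(c,p) for p in pts],np.float32); h=cv2.convexHull(px); return h.reshape(-1,2)
def fit_cyl(obs,zc,r,L,x0,fitz=False):
    # obs: list of (cam, mask); minimise difference via area IoU with soft distance
    from scipy.optimize import minimize
    def cost(p):
        t=0
        for c,m in obs:
            h=cmask(c,cyl(p[:3],p[3] if fitz else zc,r,L)); q=np.zeros((480*4,640*4),np.uint8); cv2.fillPoly(q,[np.round(h*4+1.5).astype(np.int32)],255)
            q=cv2.resize(q,(640,480),interpolation=cv2.INTER_AREA)/255.; t+=np.abs(q-m).sum()/m.sum()
        return t
    x0=list(x0)+([zc] if fitz else []); sim=np.vstack([x0]+[np.array(x0)+np.eye(len(x0))[i]*[.01,.01,.05,.01][i] for i in range(len(x0))])
    return minimize(cost,x0,method='Nelder-Mead',options=dict(initial_simplex=sim,xatol=1e-4,fatol=1e-5,maxiter=300))
def goto(f,yaw=None,obs=None):
    """tool shift (mm) to bring TCP to fixture point f(mm)"""
    o=obs or robot.get_obs(); R=Ro.from_quat(o['tool_rot']).as_matrix(); return np.round(R.T@(W(P,f)-o['position'])*1000,1)
def st():
    o=robot.get_obs(); R=Ro.from_quat(o['tool_rot']).as_matrix(); a=P[2]; Z=Ro.from_euler('z',-a).as_matrix()
    print('t',round(o['time'],2),'TCPfix',np.round(F(o['position']),1),'Ffix',np.round(Z@o['ft_force'],2),'w',round(o['grip_width'],3),'q',np.round(o['q'],2)); print('tool axes in fixture:\n',np.round(Z@R,3)); return o
E
python3 - <<'E'
from h import *
o=st()
ct,cs=[pickle.load(open(n+'0.pkl','rb')) for n in ('top','scene')]
ct=shot('top','t1.png'); mt=robot.regions_of(ct,'post_mid')[0]['pixels']; mbt=robot.regions_of(ct,'clamp_bar')[0]['pixels']
cs=shot('scene','s1.png'); ms=robot.regions_of(cs,'post_mid')[0]['pixels']; mbs=robot.regions_of(cs,'clamp_bar')[0]['pixels']
for ob in ([(ct,mt)],[(cs,ms)],[(ct,mt),(cs,ms)]):
    r=fit_cyl(ob,.066,.016,.15,[.565,-.156,-.213]); print(r.fun,F([*r.x[:2],.066]),r.x[2]-P[2])
for th in np.arange(1.3,1.9,.1):
    l=[np.round(proj(c,W(P,(0,60-130*np.cos(th)-15*np.sin(th)*-1*-1 if 0 else 60-(130*np.cos(th)-15*np.sin(th)),92+130*np.sin(th)+15*np.cos(th)))),1) for c in (ct,cs)]
    print(round(th,1),l)
for m in (mbt,mbs): ys,xs=np.where(m); print(xs.mean(),ys.mean(),xs.min(),xs.max(),ys.min(),ys.max())
for n,z in (('cleaner_mid',.05),('mug_mid',.05),('spanner_grip',0.)):
    m=robot.regions_of(ct,n)[0]['pixels']; ys,xs=np.where(m); print(n,F(at_z(ct,xs.mean(),ys.mean(),z)))
E
```

```text
t 0.8 TCPfix [-348.4 -564.1  210.7] Ffix [ 0.2  -0.04  0.4 ] w 0.087 q [-1.47  0.53  1.43 -0.    1.18 -0.18]
tool axes in fixture:
 [[-0.     0.42  -0.908]
 [-0.    -0.908 -0.42 ]
 [-1.     0.     0.   ]]
0.0622682305550619 [-26.46153001 -65.71774487  66.        ] -0.08058447625236476
0.049052675411201334 [-29.74160154 -69.26585746  66.        ] -0.08606390824236987
0.28123669152487885 [-27.90522574 -67.51885038  66.        ] -0.08482476959258464
1.3 [array([373.4, 201.1]), array([316. , 196.6])]
1.4 [array([365.7, 199.8]), array([324. , 193.5])]
1.5 [array([357.9, 198.7]), array([332. , 191.2])]
1.6 [array([350.1, 197.9]), array([339.9, 189.6])]
1.7 [array([342.4, 197.2]), array([347.5, 188.9])]
1.8 [array([334.9, 196.7]), array([354.8, 188.9])]
358.71153846153845 202.10897435897436 348 373 177 220
326.07798481711524 219.39820565907522 308 348 175 266
cleaner_mid [ 39.23511239 267.82452374  50.        ]
mug_mid [-95.20479838 262.93376142  50.        ]
spanner_grip [  -2.35634156 -221.45948237    0.        ]
```

Emit:
{"api": "move_arm", "payload": {
  "commands": [
    [-1,0,-130,-236,-33],
    [-1,0,-130,-236,-33],
    [-1,0,-130,-236,-33],
    [-1,0,-130,-236,-33],
    [-1,0,-130,-236,-33],
    [-1,0,-130,-236,-33],
    [-1,0,-130,-236,-33],
    [-1,0,-130,-236,-33]
  ]
}}

```text
time: 1.92
position: [0.3673, -0.4055, 0.2108]
tool_rot: [0.643, 0.297, -0.642, 0.296]
ft_force: [0.0, 0.2, 0.2]
grip_width: 0.0869
```

Run:
```python
from h import *
st(); print(goto((-28,-130,200)))
```

```text
t 1.92 TCPfix [-186.7 -342.8  210.8] Ffix [-0.03  0.22  0.24] w 0.087 q [-1.04  0.42  1.63  0.    1.09 -0.33]
tool axes in fixture:
 [[ 0.     0.849 -0.528]
 [ 0.002 -0.528 -0.849]
 [-1.    -0.001 -0.002]]
[  11.3   22.4 -264.5]
```

Emit:
{"api": "move_arm", "payload": {
  "commands": [
    [-1,10,22,-264,-32],
    [-1,10,22,-264,-32],
    [-1,10,22,-264,-32],
    [-1,10,22,-264,-32],
    [-1,10,22,-264,-32],
    [-1,10,22,-264,-32],
    [-1,10,22,-264,-32],
    [-1,10,22,-264,-32]
  ]
}}

```text
time: 2.58
position: [0.5563, -0.2221, 0.2005]
tool_rot: [0.536, 0.461, -0.536, 0.462]
ft_force: [-0.2, 0.2, 0.1]
grip_width: 0.0872
```

Run:
```python
from h import *
st(); print(goto((-28,-112,83)))
```

```text
t 2.58 TCPfix [ -27.4 -133.2  200.5] Ffix [-0.2   0.19  0.12] w 0.087 q [-0.57  0.5   1.51  0.    1.13 -0.42]
tool axes in fixture:
 [[ 0.001  1.     0.001]
 [ 0.     0.001 -1.   ]
 [-1.     0.001 -0.   ]]
[117.5  -0.7 -21.1]
```

Emit:
{"api": "move_arm", "payload": {
  "commands": [
    [-1,40,0,-18,0],
    [-1,80,0,-18,0],
    [-1,100,0,-18,0],
    [-1,112,0,-18,0],
    [-1,116,0,-18,0],
    [-1,116,0,-18,0]
  ]
}}

```text
time: 3.08
position: [0.5562, -0.2076, 0.0842]
tool_rot: [-0.537, -0.46, 0.537, -0.46]
ft_force: [-0.5, 0.1, -0.1]
grip_width: 0.087
```

Run:
```python
from h import *
st(); print(goto((-28,-112,83)))
c=shot('scene','s2.png');shot('top','t2.png')
```

```text
t 3.08 TCPfix [ -29.6 -118.8   84.2] Ffix [-0.47  0.07 -0.12] w 0.087 q [-0.55  0.65  1.62 -0.    0.87 -0.39]
tool axes in fixture:
 [[-0.001  1.    -0.005]
 [-0.    -0.005 -1.   ]
 [-1.    -0.001  0.   ]]
[ 1.2  1.6 -6.8]
```

View pics/s2.png

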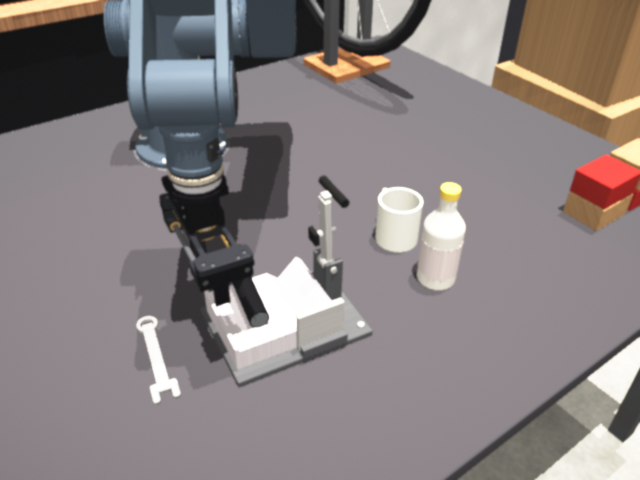

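View pics/t2.png

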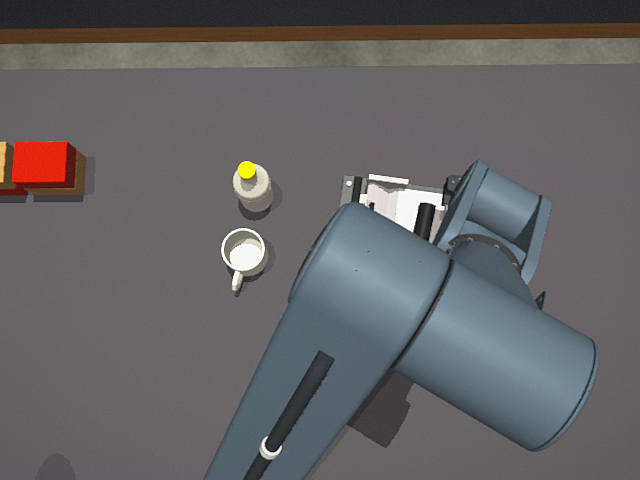

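Emit:
{"api": "move_arm", "payload": {
  "commands": [
    [-1,0,1,-5,0],
    [-1,0,1,-10,0],
    [-1,0,1,-14,0],
    [-1,0,1,-18,0],
    [-1,0,1,-22,0],
    [-1,0,1,-26,0],
    [-1,0,1,-30,0],
    [-1,0,1,-34,0]
  ]
}}

```text
time: 3.85
position: [0.5629, -0.1722, 0.0846]
tool_rot: [-0.537, -0.46, 0.537, -0.46]
ft_force: [0.6, -0.1, 0.6]
grip_width: 0.0872
```

Run:
```python
from h import *
st()
c=shot('scene','s3.png');cv2.imwrite('pics/s3c.png',cv2.resize(c['image'][150:420,120:480,::-1],None,fx=2.222,fy=2.222))
```

```text
t 3.85 TCPfix [-28.3 -82.8  84.6] Ffix [ 0.59 -0.01  0.58] w 0.087 q [-0.49  0.65  1.63  0.    0.86 -0.33]
tool axes in fixture:
 [[-0.     1.    -0.003]
 [ 0.    -0.003 -1.   ]
 [-1.    -0.    -0.   ]]
```

View pics/s3c.png

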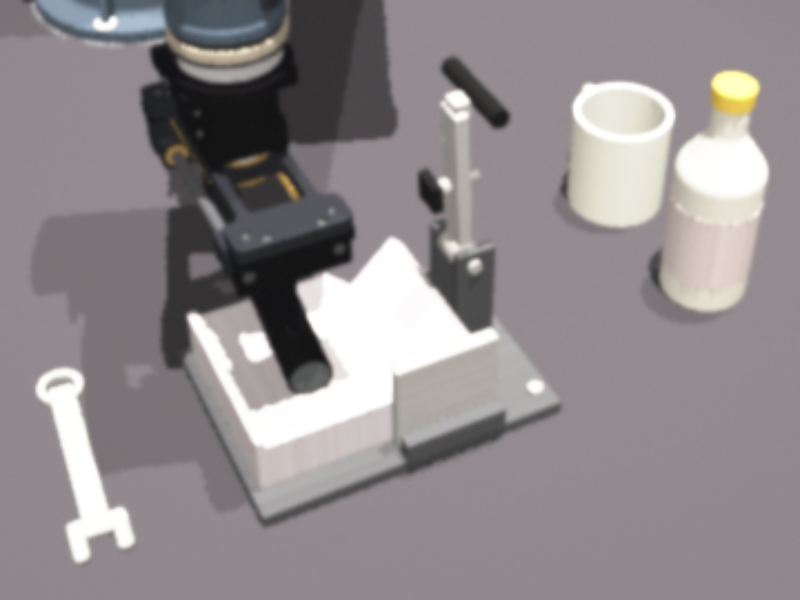

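Run:
```python
from h import *
c=shot('scene','s4.png'); im=cv2.resize(c['image'][230:350,190:310,::-1],None,fx=5,fy=5,interpolation=cv2.INTER_CUBIC)
im=cv2.convertScaleAbs(im,alpha=2.0,beta=20)
def pt(f): return tuple(int(round(t)) for t in (proj(c,W(P,f))-[190,230])*5)
for x in (-79,23):
  for a,b in (((x,-92,60),(x,-92,128)),((x,-73,60),(x,-73,128)),((x,-92,60),(x,-73,60))): cv2.line(im,pt(a),pt(b),(0,0,255),1)
for q in ((1,-67.5-6,66),(47,-74,66)): cv2.circle(im,pt(q),4,(0,255,0),1)
cv2.imwrite('pics/s4c.png',im)
m=robot.regions_of(c,'post_mid'); print([(r['p'],r['bbox']) for r in m])
```

```text
[(0.64, [233.6, 278.8, 270.9, 327.0]), (0.3, [305.2, 173.8, 349.9, 269.6])]
```

View pics/s4c.png

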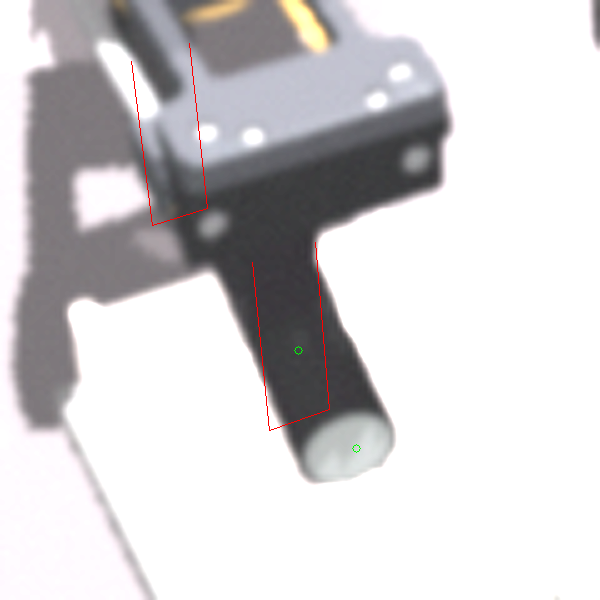

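Run:
```python
from h import *
c0=pickle.load(open('scene0.pkl','rb'))
c=shot('scene','s5.png')
d=cv2.absdiff(c['image'],c0['image']).max(2)
im=np.hstack([c0['image'][260:350,200:300,::-1],c['image'][260:350,200:300,::-1]]); im=cv2.resize(im,None,fx=4,fy=4,interpolation=cv2.INTER_CUBIC); im=cv2.convertScaleAbs(im,alpha=3.0,beta=10); cv2.imwrite('pics/s5c.png',im)
print(F(at_z(c,259.6,319.4,.066)), robot.get_obs()['ft_force'])
r=robot.regions_of(c0,'post_mid') if 0 else None
```

```text
[ 45.43989885 -75.73519605  66.        ] [0.74586625 0.01731121 0.59263448]
```

View pics/s5c.png

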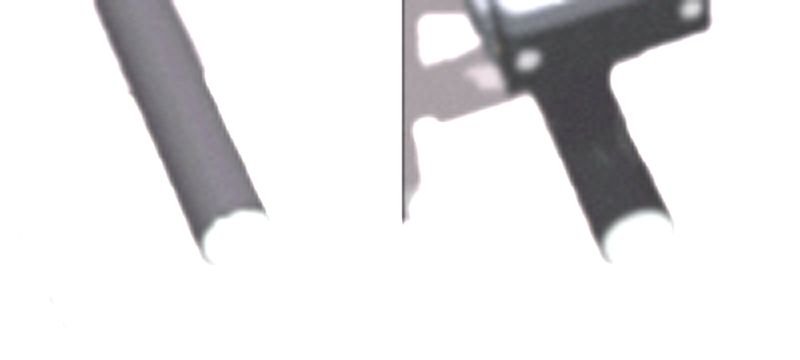

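Run:
```python
from h import *
c=pickle.load(open('scene0.pkl','rb'))
for z in (.1,.115,.128,.14):
  print(z,[np.round(F(at_z(c,190+u/5,230+v/5,z))) for u,v in ((440,185),(185,262),(215,270),(320,238))])
```

```text
0.1 [array([-13., -19., 100.]), array([ -15., -101.,  100.]), array([ -8., -94., 100.]), array([ -7., -61., 100.])]
0.115 [array([  3., -25., 115.]), array([   0., -105.,  115.]), array([  8., -99., 115.]), array([  9., -66., 115.])]
0.128 [array([ 17., -31., 128.]), array([  14., -109.,  128.]), array([  21., -103.,  128.]), array([ 22., -71., 128.])]
0.14 [array([ 29., -36., 140.]), array([  27., -113.,  140.]), array([  34., -106.,  140.]), array([ 35., -75., 140.])]
```

Run:
```python
from h import *
im=cv2.imread('pics/s4.png')
def st2(im):
    a=im.astype(float).mean(2); return a
for n,f in (('a','pics/scene0.png'),('b','pics/s4.png')):
    a=cv2.imread(f).astype(float)[255:335,205:305]; a=np.clip((a-5)*6,0,255); 
    if n=='a': A=a
im=cv2.resize(np.hstack([A,a]).astype(np.uint8),None,fx=4,fy=4,interpolation=cv2.INTER_CUBIC); cv2.imwrite('pics/s6c.png',im)
```

```text
(no output)
```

View pics/s6c.png

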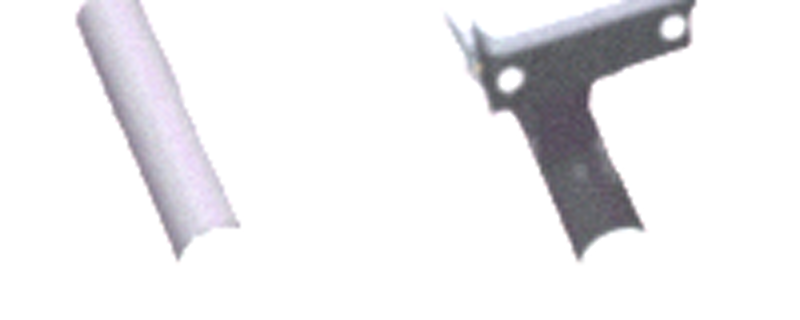

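Run:
```python
from h import *
c=pickle.load(open('scene0.pkl','rb'))
for z in (.06,.07,.082,.09,.1): print(z,[np.round(F(at_z(c,u,v,z))) for u,v in ((240,292),(247,296),(255,290))])
a=cv2.imread('pics/s4.png').astype(float)[270:325,225:275]; a=np.clip((a-15)*9,0,255).astype(np.uint8)
print(cv2.imread('pics/s4.png')[300,235:275].mean(1))
cv2.imwrite('pics/s7c.png',cv2.resize(a,None,fx=11,fy=11,interpolation=cv2.INTER_CUBIC))
```

```text
0.06 [array([-28., -78.,  60.]), array([-15., -72.,  60.]), array([-22., -56.,  60.])]
0.07 [array([-18., -81.,  70.]), array([ -5., -75.,  70.]), array([-12., -59.,  70.])]
0.082 [array([ -6., -85.,  82.]), array([  7., -79.,  82.]), array([  0., -63.,  82.])]
0.09 [array([  2., -88.,  90.]), array([ 15., -82.,  90.]), array([  9., -66.,  90.])]
0.1 [array([ 13., -91., 100.]), array([ 25., -85., 100.]), array([ 19., -70., 100.])]
[251.66666667 252.         249.33333333 228.         149.
  70.          31.          23.          21.33333333  21.66666667
  22.66666667  22.          22.33333333  22.33333333  22.66666667
  23.33333333  23.          23.          21.33333333  22.
  22.          23.          22.66666667  24.33333333  23.
  30.33333333  74.66666667 181.33333333 249.66666667 255.
 255.         255.         255.         255.         255.
 255.         255.         255.         255.         255.        ]
```

View pics/s7c.png

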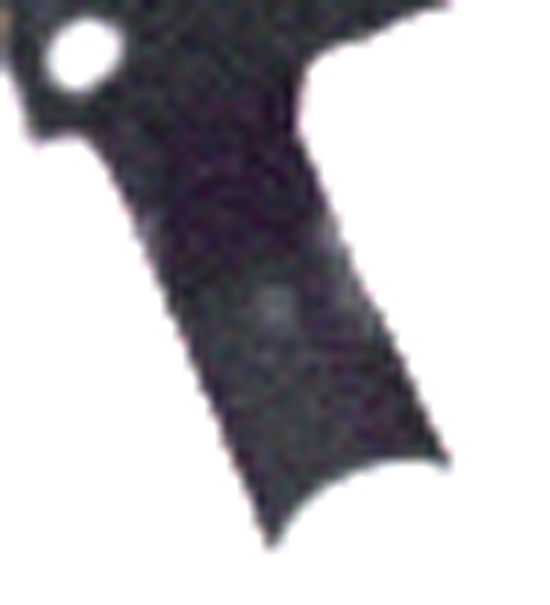

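Run:
```python
from h import *
c=shot('top','t5.png'); cv2.imwrite('pics/t5c.png',cv2.convertScaleAbs(cv2.resize(c['image'][160:290,320:480,::-1],None,fx=5,fy=4.6,interpolation=cv2.INTER_CUBIC),alpha=1.5))
st()
```

```text
t 4.1 TCPfix [-28.2 -83.4  84.6] Ffix [-0.13 -0.02  0.24] w 0.087 q [-0.49  0.65  1.63 -0.    0.86 -0.33]
tool axes in fixture:
 [[ 0.     1.    -0.003]
 [-0.    -0.003 -1.   ]
 [-1.     0.     0.   ]]
```

View pics/t5c.png

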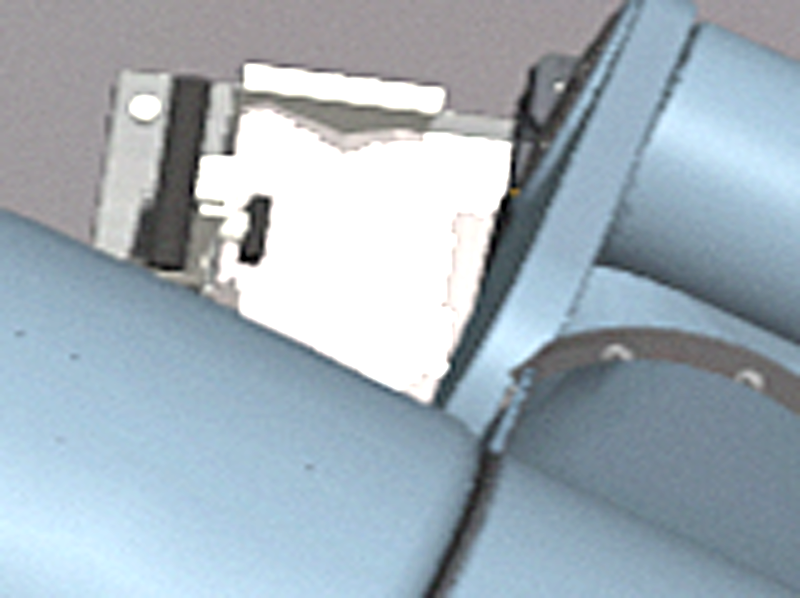

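Emit:
{"api": "move_arm", "payload": {
  "commands": [
    [-1,0,0,-4,0],
    [-1,0,0,-8,0],
    [-1,0,0,-12,0],
    [-1,0,0,-15,0],
    [-1,0,0,-15,0]
  ]
}}

```text
time: 4.52
position: [0.5651, -0.1571, 0.0846]
tool_rot: [-0.537, -0.461, 0.537, -0.46]
ft_force: [-0.1, -0.4, -1.4]
grip_width: 0.087
```

Run:
```python
from h import *
st(); 
c=shot('scene','s8.png'); a=c['image'][225:345,180:330,::-1].astype(float); a=np.clip(a*2.5,0,255).astype(np.uint8)
cv2.imwrite('pics/s8c.png',cv2.resize(a,None,fx=5,fy=5,interpolation=cv2.INTER_CUBIC))
```

```text
t 4.52 TCPfix [-28.4 -67.5  84.6] Ffix [-0.04 -0.39 -1.37] w 0.087 q [-0.46  0.65  1.64  0.    0.86 -0.31]
tool axes in fixture:
 [[-0.     1.    -0.003]
 [ 0.    -0.003 -1.   ]
 [-1.    -0.    -0.   ]]
```

View pics/s8c.png

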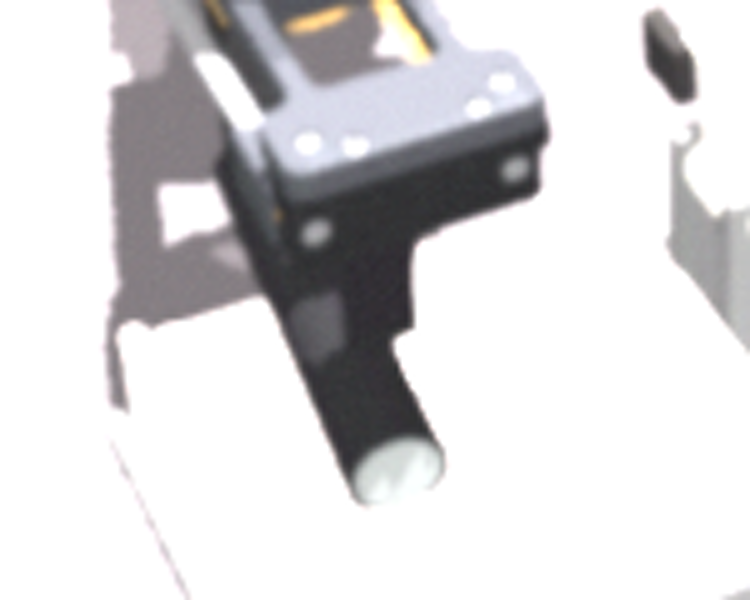

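Run:
```python
from h import *
c=pickle.load(open('scene0.pkl','rb'))
for z in (.06,.07,.08,.085,.09,.095,.1,.11): print(z,[np.round(F(at_z(c,180+u/5,225+v/5,z))) for u,v in ((412,328),(540,195),(545,130))])
```

```text
0.06 [array([-15., -46.,  60.]), array([-55.,  16.,  60.]), array([-84.,  32.,  60.])]
0.07 [array([ -5., -50.,  70.]), array([-44.,  12.,  70.]), array([-73.,  27.,  70.])]
0.08 [array([  5., -53.,  80.]), array([-33.,   7.,  80.]), array([-62.,  22.,  80.])]
0.085 [array([ 10., -55.,  85.]), array([-28.,   5.,  85.]), array([-57.,  20.,  85.])]
0.09 [array([ 15., -57.,  90.]), array([-23.,   2.,  90.]), array([-51.,  17.,  90.])]
0.095 [array([ 20., -59.,  95.]), array([-18.,   0.,  95.]), array([-46.,  15.,  95.])]
0.1 [array([ 25., -61., 100.]), array([-12.,  -2., 100.]), array([-40.,  12., 100.])]
0.11 [array([ 35., -64., 110.]), array([ -2.,  -7., 110.]), array([-29.,   8., 110.])]
```

Emit:
{"api": "move_arm", "payload": {
  "commands": [
    [-1,-5,0,10,0],
    [-1,-8,0,30,0],
    [-1,-8,0,55,0],
    [-1,-8,0,58,0],
    [-1,-8,0,58,0]
  ]
}}

```text
time: 4.98
position: [0.5564, -0.2177, 0.0931]
tool_rot: [0.538, 0.459, -0.537, 0.46]
ft_force: [0.1, 1.1, 0.1]
grip_width: 0.0871
```

```bash
cat >> h.py <<'E'
def sc(fn,box=(180,225,330,345),g=2.5,f=5,pts=()):
    c=shot('scene',fn); x0,y0,x1,y1=box; a=np.clip(c['image'][y0:y1,x0:x1,::-1].astype(float)*g,0,255).astype(np.uint8)
    a=cv2.resize(a,None,fx=f,fy=f,interpolation=cv2.INTER_CUBIC)
    for p in pts: q=(proj(c,W(P,p))-[x0,y0])*f; cv2.circle(a,tuple(int(t) for t in q),3,(0,0,255),1)
    cv2.imwrite('pics/'+fn.replace('.png','c.png'),a); return c
E
python3 - <<'E'
from h import *
o=st(); f=F(o['position']); print(f)
sc('s9.png',box=(170,215,320,335),pts=[(f[0]+sx,f[1]+sy,f[2]-25) for sx in (43.5,58.5) for sy in (-9.5,9.5)])
E
```

```text
t 4.98 TCPfix [ -28.  -128.7   93.1] Ffix [-0.1   1.13  0.05] w 0.087 q [-0.56  0.64  1.6  -0.    0.89 -0.4 ]
tool axes in fixture:
 [[ 0.001  1.    -0.006]
 [-0.001 -0.006 -1.   ]
 [-1.     0.001  0.001]]
[ -27.97639329 -128.7470121    93.10885144]
```

View pics/s9c.png

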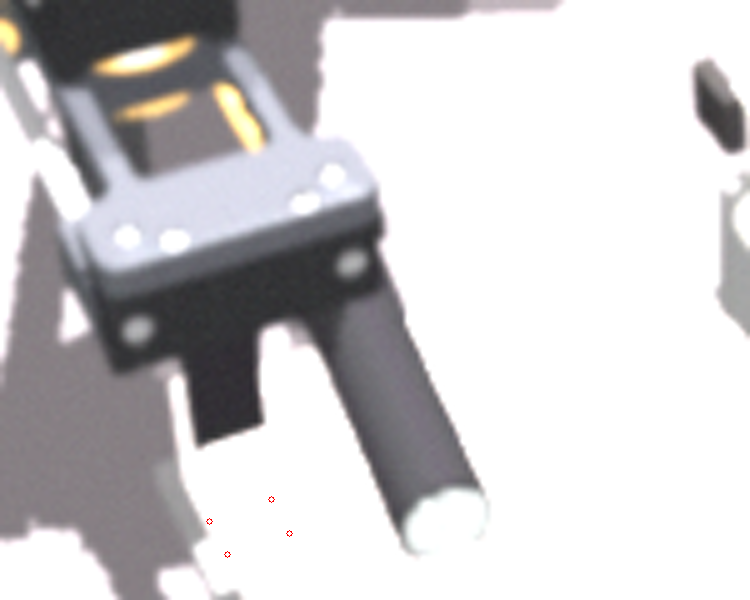

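Run:
```python
from h import *
c=pickle.load(open('scene0.pkl','rb'))
for z in (.068,.08,.085,.09,.095,.1,.105): print(z,[np.round(F(at_z(c,170+u/5,215+v/5,z))) for u,v in ((197,445),(262,425))])
```

```text
0.068 [array([ -16., -131.,   68.]), array([ -16., -111.,   68.])]
0.08 [array([  -4., -134.,   80.]), array([  -3., -114.,   80.])]
0.085 [array([   1., -135.,   85.]), array([   2., -115.,   85.])]
0.09 [array([   6., -136.,   90.]), array([   7., -117.,   90.])]
0.095 [array([  11., -138.,   95.]), array([  12., -118.,   95.])]
0.1 [array([  16., -139.,  100.]), array([  17., -119.,  100.])]
0.105 [array([  21., -140.,  105.]), array([  22., -121.,  105.])]
```

Emit:
{"api": "move_arm", "payload": {
  "commands": [
    [1,0,0,0,0],
    [1,0,0,0,0],
    [1,0,0,0,0],
    [1,0,0,0,0],
    [1,0,0,0,0],
    [1,0,0,0,0]
  ]
}}

```text
time: 5.53
position: [0.5564, -0.2148, 0.0926]
tool_rot: [-0.537, -0.46, 0.537, -0.46]
ft_force: [0.3, -0.9, 1.3]
grip_width: 0.055
```

Run:
```python
from h import *
o=st(); f=F(o['position']); print(f)
sc('s10.png',box=(170,215,320,335),pts=[(f[0]+sx,f[1]+sy,f[2]-25) for sx in (0,15) for sy in (-9.5,9.5)])
```

```text
t 5.53 TCPfix [ -28.4 -126.    92.6] Ffix [ 0.38 -0.81  1.33] w 0.055 q [-0.56  0.64  1.61 -0.    0.89 -0.4 ]
tool axes in fixture:
 [[-0.     1.    -0.003]
 [ 0.    -0.003 -1.   ]
 [-1.    -0.    -0.   ]]
[ -28.40700534 -125.95523205   92.64353622]
```

View pics/s10c.png

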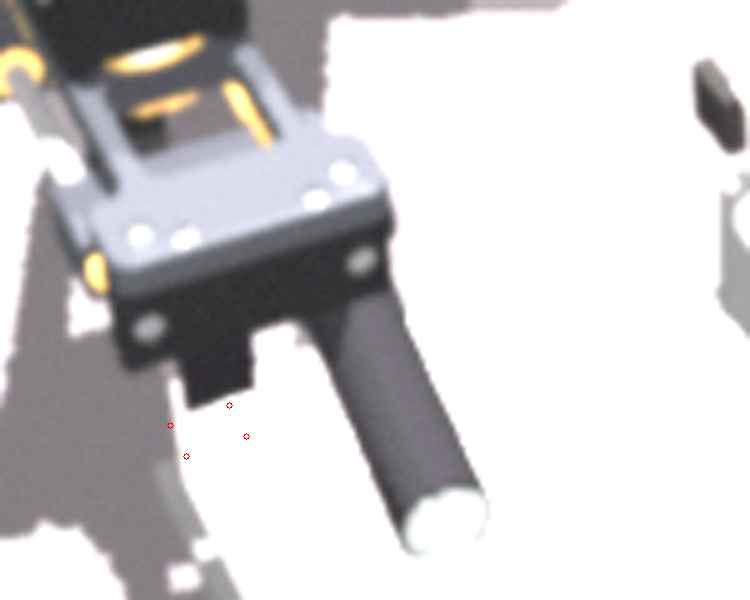

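Emit:
{"api": "move_arm", "payload": {
  "commands": [
    [1,0,0,0,0],
    [1,0,0,0,0],
    [1,0,0,0,0],
    [1,0,0,0,0],
    [1,0,0,0,0],
    [1,0,0,0,0],
    [1,0,0,0,0],
    [1,0,0,0,0]
  ]
}}

```text
time: 6.25
position: [0.5563, -0.2152, 0.0927]
tool_rot: [-0.537, -0.46, 0.537, -0.46]
ft_force: [0.3, 0.5, -0.6]
grip_width: 0.0025
```

Run:
```python
from h import *
o=st(); f=F(o['position']); print(f)
c=sc('s11.png',box=(170,215,320,335),pts=[(f[0]+sx,f[1]+sy,f[2]-25) for sx in (0,15) for sy in (-9.5,9.5)])
for z in (.068,.075,.08,.085,.09,.095,.1,.105): print(z,[np.round(F(at_z(c,170+u/5,215+v/5,z))) for u,v in ((188,408),(252,388))])
```

```text
t 6.25 TCPfix [ -28.4 -126.4   92.7] Ffix [ 0.23  0.49 -0.63] w 0.002 q [-0.56  0.64  1.61 -0.    0.89 -0.4 ]
tool axes in fixture:
 [[ 0.     1.    -0.003]
 [-0.    -0.003 -1.   ]
 [-1.     0.     0.   ]]
[ -28.41559505 -126.38382399   92.65008349]
0.068 [array([ -33., -128.,   68.]), array([ -32., -108.,   68.])]
0.075 [array([ -25., -130.,   75.]), array([ -25., -110.,   75.])]
0.08 [array([ -20., -131.,   80.]), array([ -20., -111.,   80.])]
0.085 [array([ -15., -132.,   85.]), array([ -15., -113.,   85.])]
0.09 [array([ -10., -134.,   90.]), array([  -9., -114.,   90.])]
0.095 [array([  -5., -135.,   95.]), array([  -4., -115.,   95.])]
0.1 [array([   0., -136.,  100.]), array([   1., -117.,  100.])]
0.105 [array([   6., -137.,  105.]), array([   6., -118.,  105.])]
```

View pics/s11c.png

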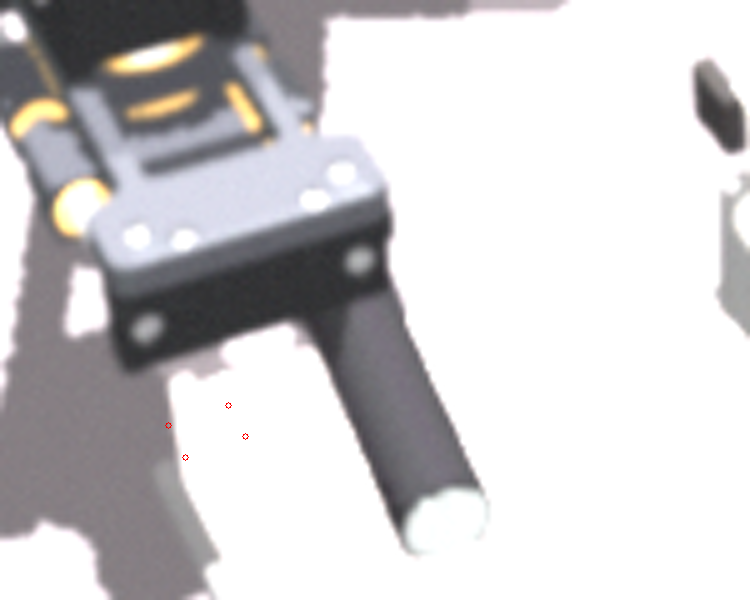

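Run:
```python
from h import *
c=pickle.load(open('scene0.pkl','rb'))
for p in ((67,-164,137.7),(67,-89,137.7),(67,-164,167),(67,-89,167)): print(p,(proj(c,W(P,p))-[170,215])*5)
for z in (.13,.138,.15,.16,.17,.18): print(z,[np.round(F(at_z(c,170+u/5,215+v/5,z))) for u,v in ((125,370),(390,285))])
```

```text
(67, -164, 137.7) [154.32585665 495.86638629]
(67, -89, 137.7) [419.25158612 405.7842731 ]
(67, -164, 167) [141.27187525 415.76554493]
(67, -89, 167) [412.59258289 326.46066501]
0.13 [array([   9., -154.,  130.]), array([  9., -75., 130.])]
0.138 [array([  18., -156.,  138.]), array([ 18., -78., 138.])]
0.15 [array([  30., -159.,  150.]), array([ 31., -82., 150.])]
0.16 [array([  41., -161.,  160.]), array([ 41., -86., 160.])]
0.17 [array([  52., -163.,  170.]), array([ 52., -89., 170.])]
0.18 [array([  63., -165.,  180.]), array([ 63., -93., 180.])]
```

Emit:
{"api": "move_arm", "payload": {
  "commands": [
    [-1,0,0,-6,0],
    [-1,0,0,-12,0],
    [-1,0,0,-14,0],
    [-1,0,0,-14,0],
    [-1,4,0,-14,0],
    [-1,10,0,-14,0],
    [-1,16,0,-14,0],
    [-1,20,0,-14,0]
  ]
}}

```text
time: 6.97
position: [0.5579, -0.2013, 0.0715]
tool_rot: [-0.537, -0.461, 0.537, -0.46]
ft_force: [-0.5, 0.1, -0.1]
grip_width: 0.0469
```

Emit:
{"api": "move_arm", "payload": {
  "commands": [
    [-1,2,0,0,0],
    [-1,4,0,0,0],
    [-1,6,0,0,0],
    [-1,8,0,0,0],
    [-1,9,0,0,0],
    [-1,10,0,0,0],
    [-1,10,0,0,0],
    [-1,10,0,0,0]
  ]
}}

```text
time: 7.63
position: [0.5585, -0.2014, 0.0627]
tool_rot: [0.537, 0.46, -0.537, 0.46]
ft_force: [0.7, 0.1, -0.3]
grip_width: 0.0865
```

Run:
```python
from h import *
o=st(); f=F(o['position']); print(f)
c=sc('s12.png',box=(170,215,320,335),pts=[(f[0]+sx,f[1]+sy,f[2]+5) for sx in (43.5,58.5) for sy in (-9.5,9.5)])
```

```text
t 7.63 TCPfix [ -28.3 -112.3   62.7] Ffix [ 0.67  0.22 -0.34] w 0.087 q [-0.53  0.69  1.63  0.    0.83 -0.38]
tool axes in fixture:
 [[ 0.     1.    -0.003]
 [-0.    -0.003 -1.   ]
 [-1.     0.     0.   ]]
[ -28.33227179 -112.34791401   62.7170117 ]
```

View pics/s12c.png

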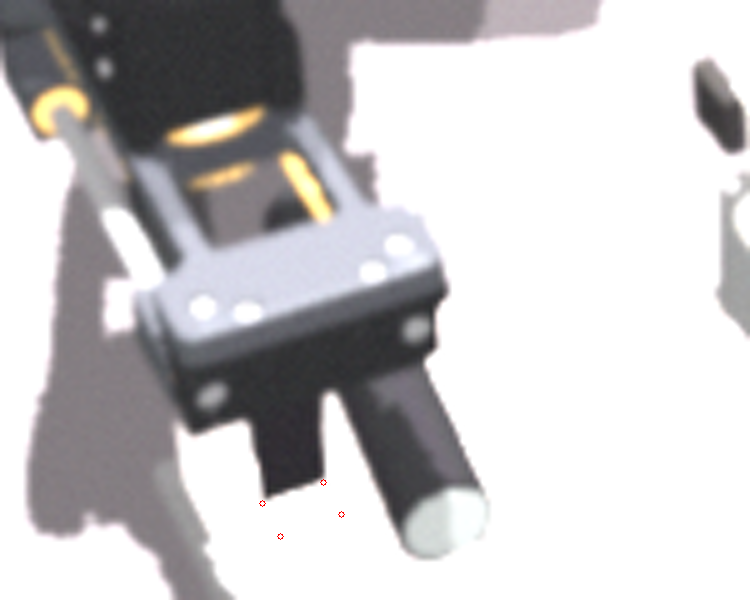

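Emit:
{"api": "move_arm", "payload": {
  "commands": [
    [-1,2,0,0,0],
    [-1,4,0,0,0],
    [-1,6,0,0,0],
    [-1,8,0,0,0],
    [-1,8,0,0,0]
  ]
}}

```text
time: 8.1
position: [0.5581, -0.2012, 0.0541]
tool_rot: [-0.537, -0.461, 0.537, -0.46]
ft_force: [0.2, -0.0, -0.8]
grip_width: 0.0871
```

Run:
```python
from h import *
o=st(); f=F(o['position'])
c=sc('s13.png',box=(170,215,320,335),pts=[(f[0]+sx,f[1]+sy,f[2]+5) for sx in (43.5,58.5) for sy in (-9.5,9.5)])
```

```text
t 8.1 TCPfix [ -28.7 -112.2   54.1] Ffix [ 0.19 -0.   -0.78] w 0.087 q [-0.53  0.7   1.63 -0.    0.81 -0.38]
tool axes in fixture:
 [[-0.001  1.    -0.003]
 [ 0.    -0.003 -1.   ]
 [-1.    -0.001 -0.   ]]
```

View pics/s13c.png

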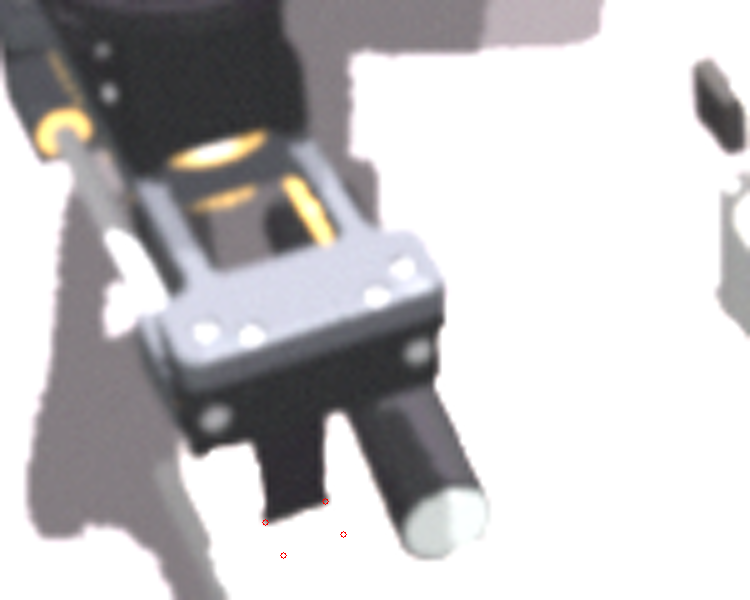

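Emit:
{"api": "move_arm", "payload": {
  "commands": [
    [-1,0,0,-4,0],
    [-1,0,0,-8,0],
    [-1,0,0,-12,0],
    [-1,0,0,-16,0],
    [-1,0,0,-20,0],
    [-1,0,0,-24,0],
    [-1,0,0,-28,0],
    [-1,0,0,-28,0]
  ]
}}

```text
time: 8.82
position: [0.5626, -0.1726, 0.0546]
tool_rot: [0.537, 0.461, -0.537, 0.46]
ft_force: [-0.2, 0.3, -0.3]
grip_width: 0.0871
```

Run:
```python
from h import *
o=st(); f=F(o['position'])
c=sc('s14.png',box=(170,215,320,335))
```

```text
t 8.82 TCPfix [-28.5 -83.3  54.6] Ffix [-0.2   0.26 -0.3 ] w 0.087 q [-0.49  0.69  1.65  0.    0.8  -0.34]
tool axes in fixture:
 [[-0.001  1.    -0.002]
 [ 0.    -0.002 -1.   ]
 [-1.    -0.001 -0.   ]]
```

View pics/s14c.png

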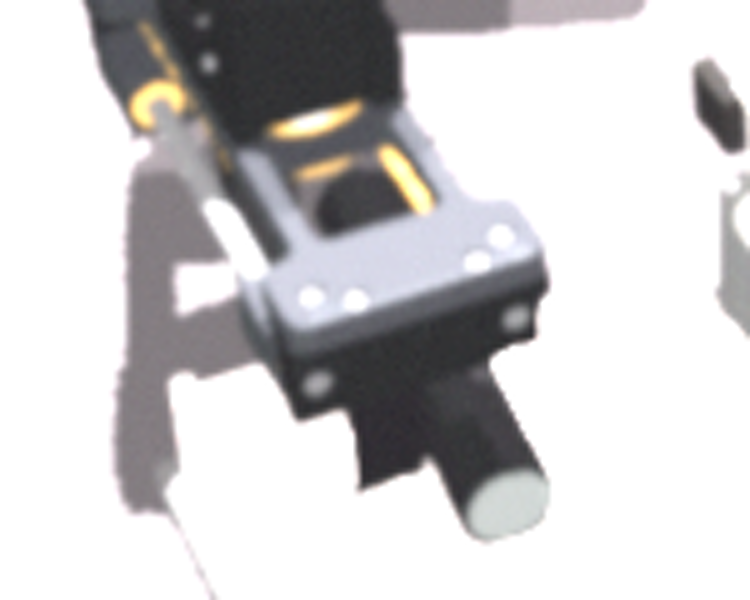

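Emit:
{"api": "move_arm", "payload": {
  "commands": [
    [-1,0,0,-4,0],
    [-1,0,0,-8,0],
    [-1,0,0,-12,0],
    [-1,0,0,-16,0],
    [-1,0,0,-20,0],
    [-1,0,0,-24,0],
    [-1,0,0,-27,0],
    [-1,0,0,-30,0]
  ]
}}

```text
time: 9.53
position: [0.5673, -0.1435, 0.0546]
tool_rot: [-0.537, -0.46, 0.537, -0.46]
ft_force: [-0.2, -0.1, 0.3]
grip_width: 0.0867
```

Run:
```python
from h import *
o=st(); f=F(o['position'])
c=sc('s15.png',box=(200,215,350,335))
for r in robot.regions_of(c,'post_mid'): print(r['p'],r['bbox'])
```

```text
t 9.53 TCPfix [-28.3 -53.8  54.6] Ffix [-0.15 -0.08  0.31] w 0.087 q [-0.44  0.69  1.66  0.    0.8  -0.29]
tool axes in fixture:
 [[-0.     1.    -0.003]
 [ 0.    -0.003 -1.   ]
 [-1.    -0.    -0.   ]]
0.95 [250.9, 239.9, 299.4, 316.0]
0.7 [202.6, 173.6, 375.1, 386.1]
```

View pics/s15c.png

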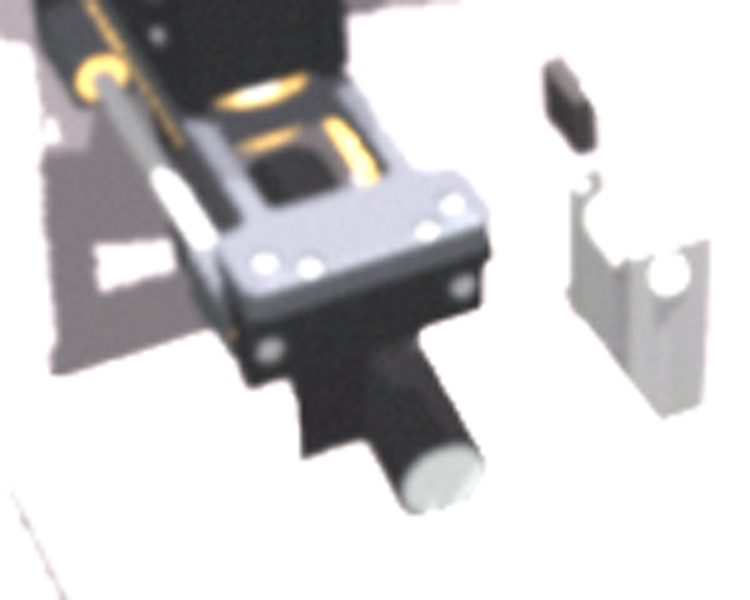

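Emit:
{"api": "move_arm", "payload": {
  "commands": [
    [-1,0,0,-2,0],
    [-1,0,0,-4,0],
    [-1,0,0,-6,0],
    [-1,0,0,-8,0],
    [-1,0,0,-9,0],
    [-1,0,0,-10,0],
    [-1,0,0,-11,0],
    [-1,0,0,-11,0]
  ]
}}

```text
time: 10.3
position: [0.569, -0.133, 0.0546]
tool_rot: [0.537, 0.46, -0.537, 0.46]
ft_force: [0.6, 0.3, 0.9]
grip_width: 0.0871
```

Run:
```python
from h import *
o=st(); f=F(o['position'])
c=sc('s16.png',box=(200,215,350,335))
```

```text
t 10.3 TCPfix [-28.2 -43.1  54.6] Ffix [0.58 0.39 0.89] w 0.087 q [-0.42  0.69  1.66  0.    0.79 -0.27]
tool axes in fixture:
 [[-0.     1.    -0.003]
 [ 0.    -0.003 -1.   ]
 [-1.    -0.    -0.   ]]
```

View pics/s16c.png

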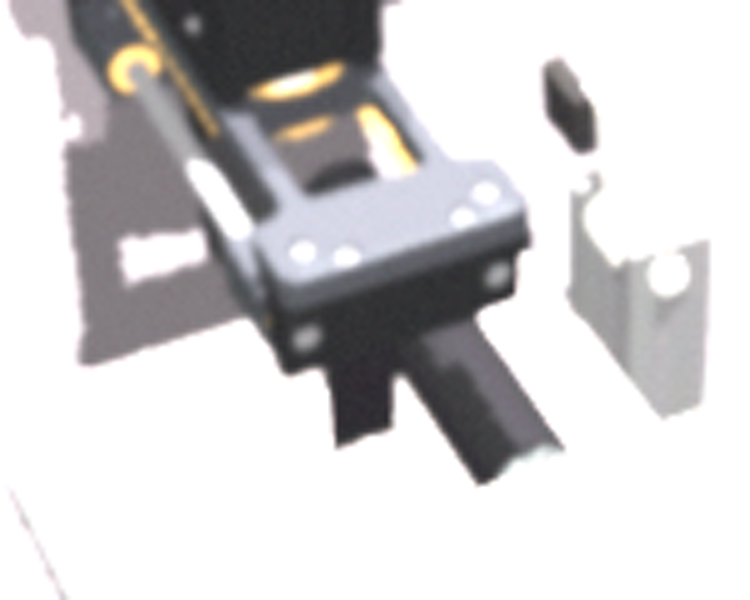

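Emit:
{"api": "move_arm", "payload": {
  "commands": [
    [-1,0,0,6,0],
    [-1,-10,0,10,0],
    [1,-45,0,10,0],
    [1,-80,-40,10,0],
    [1,-85,-80,10,0],
    [1,-85,-115,10,0],
    [1,-85,-120,10,0],
    [1,-85,-120,10,0]
  ]
}}

```text
time: 11.02
position: [0.4454, -0.1238, 0.1405]
tool_rot: [-0.537, -0.461, 0.538, -0.459]
ft_force: [1.7, 0.6, -0.2]
grip_width: 0.0548
```

Run:
```python
from h import *
o=st(); f=F(o['position'])
c=sc('s17.png',box=(180,175,380,325),f=4)
m=robot.regions_of(c,'post_mid'); print([(r['p'],r['bbox']) for r in m])
r=fit_cyl([(c,m[0]['pixels'].astype(float))],.054,.016,.15,[*W(P,(-28,0,54))[:2],P[2]]); print(r.fun,F([*r.x[:2],.054]),r.x[2]-P[2])
c=shot('top','t17.png'); cv2.imwrite('pics/t17c.png',cv2.resize(c['image'][150:300,300:500,::-1],None,fx=4,fy=4))
```

```text
t 11.02 TCPfix [-151.7  -52.6  140.5] Ffix [ 1.56  0.88 -0.21] w 0.055 q [-0.51  0.43  1.9  -0.    0.82 -0.36]
tool axes in fixture:
 [[-0.002  1.    -0.005]
 [ 0.001 -0.005 -1.   ]
 [-1.    -0.002 -0.001]]
[(0.81, [259.7, 243.2, 313.6, 314.2])]
0.10267239045519588 [-31.55443843  -1.21082884  54.        ] -0.005363408445142992
```

View pics/s17c.png

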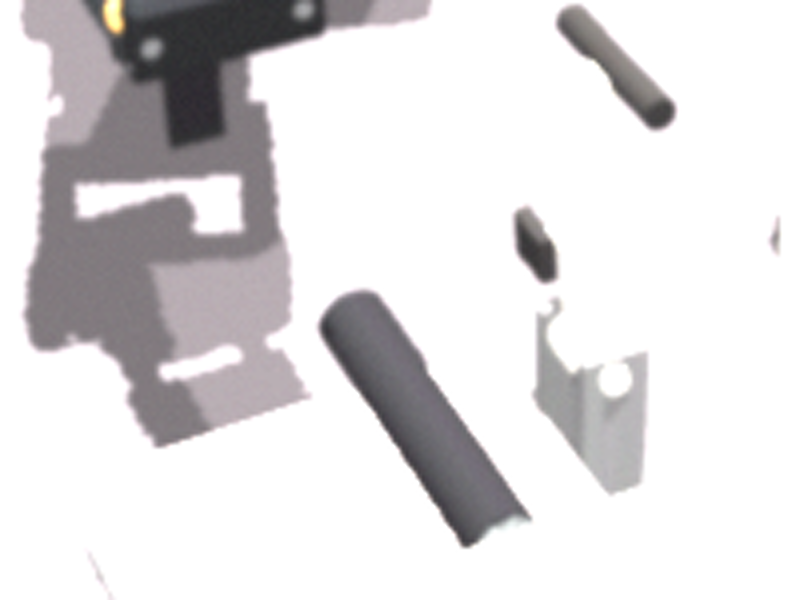

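View pics/t17c.png

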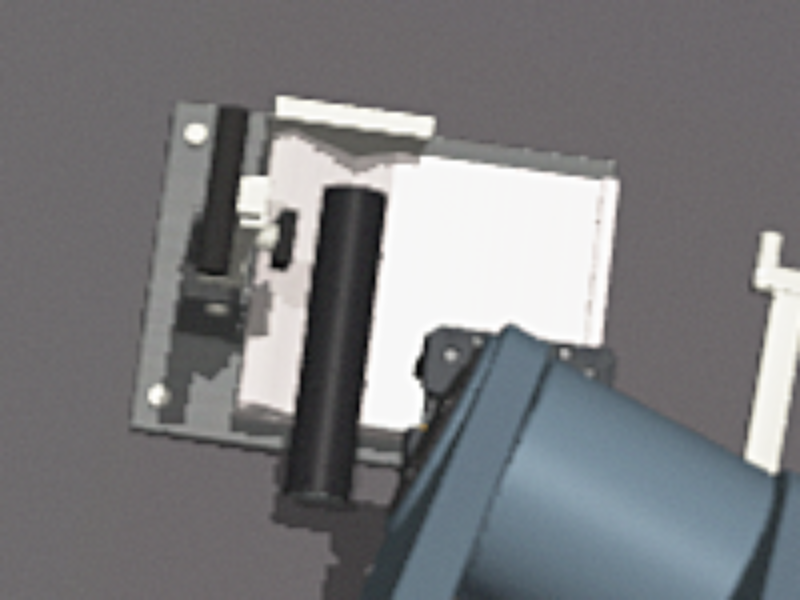

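Emit:
{"api": "move_arm", "payload": {
  "commands": [
    [1,0,0,-10,-45],
    [1,0,0,-20,-45],
    [1,0,0,-30,-45],
    [1,0,0,-40,-45],
    [1,0,0,-53,-45],
    [1,0,0,-53,-45],
    [1,0,0,-53,-45],
    [1,0,0,-53,-45]
  ]
}}

```text
time: 11.83
position: [0.4593, -0.0728, 0.1395]
tool_rot: [0.32, 0.63, -0.319, 0.632]
ft_force: [0.1, -0.7, -0.6]
grip_width: 0.0007
```

Emit:
{"api": "move_arm", "payload": {
  "commands": [
    [1,0,0,0,-45],
    [1,0,0,0,-45],
    [1,0,0,0,-45],
    [1,0,0,0,-45],
    [1,0,0,0,-45],
    [1,0,0,0,-45],
    [1,0,0,0,-45]
  ]
}}

```text
time: 12.42
position: [0.4587, -0.0731, 0.1396]
tool_rot: [0.053, 0.705, -0.053, 0.706]
ft_force: [0.5, 0.6, -0.4]
grip_width: 0.0007
```

Run:
```python
from h import *
o=st(); f=F(o['position']); print(goto((-140,0,75)))
c=sc('s18.png',box=(180,175,380,325),f=4,pts=[(f[0]+9.5,f[1]+s,f[2]+5) for s in (-15,15)])
```

```text
t 12.42 TCPfix [-146.2   -0.4  139.6] Ffix [ 0.43  0.68 -0.42] w 0.001 q [-0.4   0.43  1.9   0.    0.81 -1.82]
tool axes in fixture:
 [[ 0.001 -0.     1.   ]
 [-0.     1.     0.   ]
 [-1.    -0.     0.001]]
[64.6  0.4  6.1]
```

View pics/s18c.png

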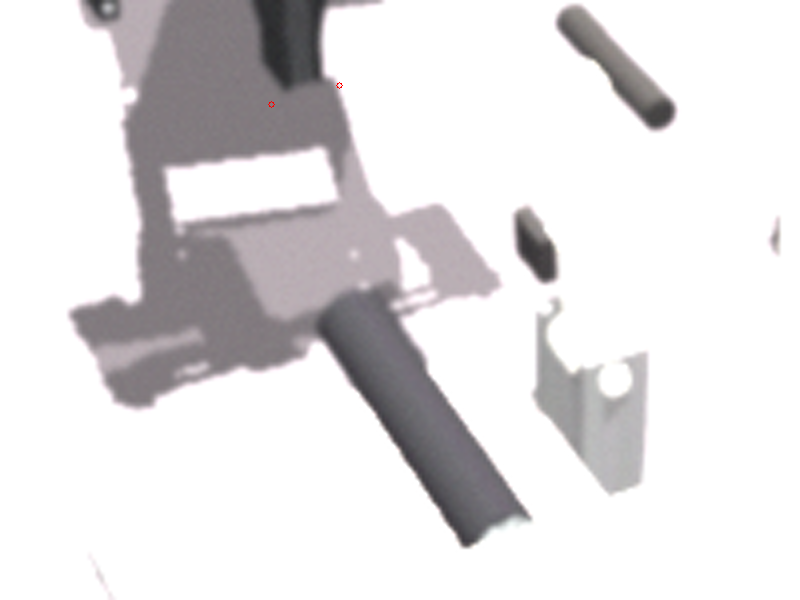

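Emit:
{"api": "move_arm", "payload": {
  "commands": [
    [1,35,0,4,0],
    [1,70,0,4,0],
    [1,90,0,4,0],
    [1,98,0,4,0],
    [1,102,0,4,0],
    [1,102,0,4,0]
  ]
}}

```text
time: 12.97
position: [0.4615, -0.0732, 0.0372]
tool_rot: [0.055, 0.705, -0.054, 0.705]
ft_force: [-0.3, -0.2, 0.3]
grip_width: 0.0005
```

Run:
```python
from h import *
o=st(); f=F(o['position'])
c=sc('s19.png',box=(180,175,380,325),f=4,pts=[(f[0]+9.5,f[1]+s,f[2]+10) for s in (-7,7)])
```

```text
t 12.97 TCPfix [-1.434e+02 -1.000e-01  3.720e+01] Ffix [-0.28 -0.29  0.26] w 0.0 q [-0.4   0.63  1.96  0.    0.55 -1.81]
tool axes in fixture:
 [[-0.     0.004  1.   ]
 [ 0.     1.    -0.004]
 [-1.     0.    -0.   ]]
```

View pics/s19c.png

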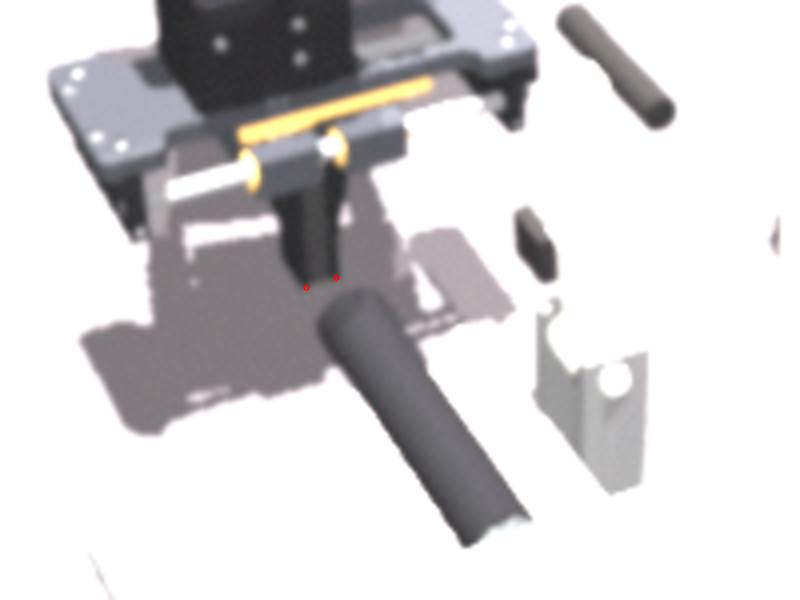

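Emit:
{"api": "move_arm", "payload": {
  "commands": [
    [1,0,0,8,0],
    [1,0,0,16,0],
    [1,0,0,23,0],
    [1,0,0,28,0],
    [1,0,0,33,0],
    [1,0,0,38,0],
    [1,0,0,42,0],
    [1,0,0,46,0]
  ]
}}

```text
time: 13.68
position: [0.5045, -0.0794, 0.0375]
tool_rot: [0.054, 0.707, -0.054, 0.703]
ft_force: [-3.5, 0.9, 1.9]
grip_width: 0.0006
```

Emit:
{"api": "move_arm", "payload": {
  "commands": [
    [1,0,0,2,0],
    [1,0,0,4,0],
    [1,0,0,6,0],
    [1,0,0,7,0],
    [1,0,0,8,0],
    [1,0,0,8,0]
  ]
}}

```text
time: 14.18
position: [0.5145, -0.0812, 0.0376]
tool_rot: [0.054, 0.705, -0.054, 0.705]
ft_force: [-0.1, 1.0, -0.5]
grip_width: 0.0003
```

Run:
```python
from h import *
o=st(); f=F(o['position'])
c=sc('s20.png',box=(180,175,380,325),f=4,pts=[(f[0]+9.5,f[1]+s,f[2]+10) for s in (-7,7)])
```

```text
t 14.18 TCPfix [-89.8  -0.1  37.6] Ffix [-0.29  0.95 -0.46] w 0.0 q [-0.37  0.67  1.83  0.    0.65 -1.79]
tool axes in fixture:
 [[ 0.     0.003  1.   ]
 [ 0.     1.    -0.003]
 [-1.     0.     0.   ]]
```

View pics/s20c.png

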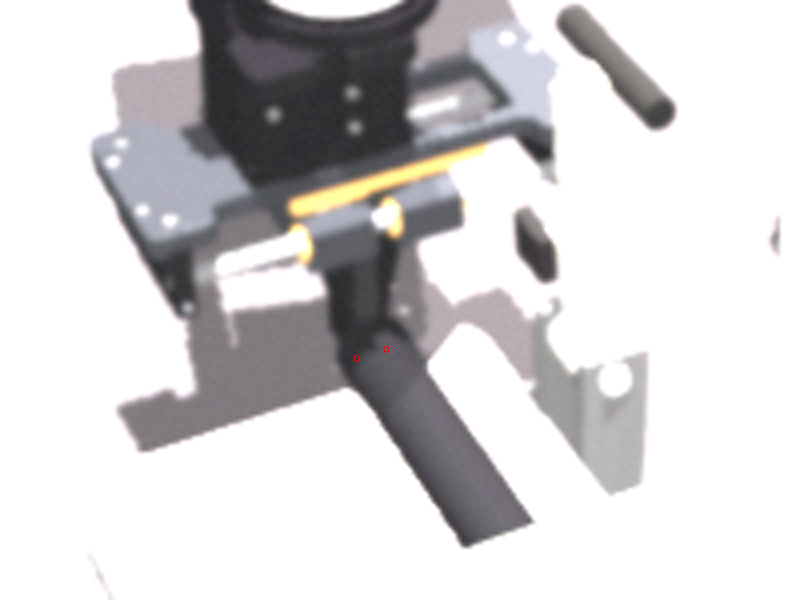

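Emit:
{"api": "move_arm", "payload": {
  "commands": [
    [1,0,0,1,0],
    [1,0,0,2,0],
    [1,0,0,3,0],
    [1,0,0,4,0],
    [1,0,0,4,0]
  ]
}}

```text
time: 14.65
position: [0.518, -0.0818, 0.0376]
tool_rot: [0.054, 0.705, -0.054, 0.705]
ft_force: [-2.4, 0.4, -1.0]
grip_width: 0.0006
```

Run:
```python
from h import *
o=st()
```

```text
t 14.65 TCPfix [-86.2  -0.2  37.6] Ffix [-2.45  0.04 -0.98] w 0.001 q [-0.37  0.67  1.82 -0.    0.65 -1.79]
tool axes in fixture:
 [[-0.001  0.003  1.   ]
 [ 0.     1.    -0.003]
 [-1.     0.    -0.001]]
```

Emit:
{"api": "move_arm", "payload": {
  "commands": [
    [1,0,0,0.5,0],
    [1,0,0,1,0],
    [1,0,0,1,0]
  ]
}}

```text
time: 14.9
position: [0.518, -0.0817, 0.0375]
tool_rot: [0.054, 0.706, -0.054, 0.704]
ft_force: [-4.2, 0.7, 3.2]
grip_width: 0.0002
```

Emit:
{"api": "move_arm", "payload": {
  "commands": [
    [1,0,0,0.5,0],
    [1,0,0,1,0],
    [1,0,0,1,0]
  ]
}}

```text
time: 15.15
position: [0.518, -0.0817, 0.0375]
tool_rot: [0.054, 0.707, -0.054, 0.703]
ft_force: [-6.2, 0.3, 3.3]
grip_width: 0.0003
```

Run:
```python
from h import *
o=st()
c=sc('s21.png',box=(230,235,370,340),f=5,pts=[(75,-30,85),(75,0,70),(-75,0,70)])
c=shot('top','t21.png'); cv2.imwrite('pics/t21c.png',cv2.resize(c['image'][150:300,300:500,::-1],None,fx=4,fy=4,interpolation=cv2.INTER_CUBIC))
```

```text
t 15.15 TCPfix [-86.3  -0.   37.5] Ffix [-6.17 -0.67  3.33] w 0.0 q [-0.37  0.67  1.81 -0.    0.66 -1.79]
tool axes in fixture:
 [[-0.005  0.003  1.   ]
 [ 0.     1.    -0.003]
 [-1.     0.    -0.005]]
```

View pics/s21c.png

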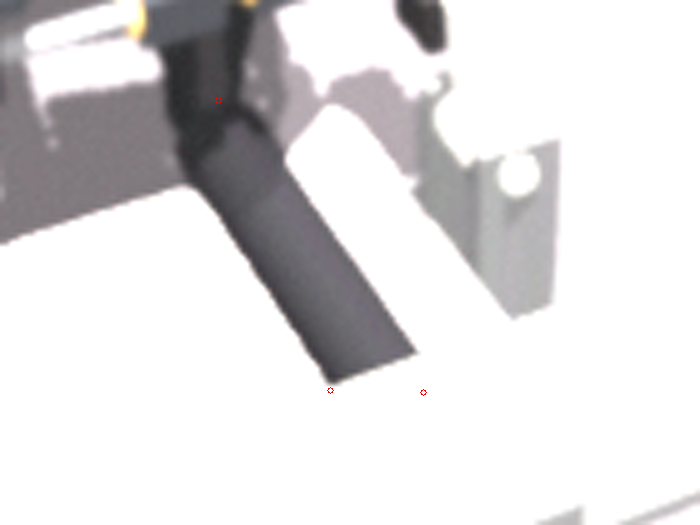

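View pics/t21c.png

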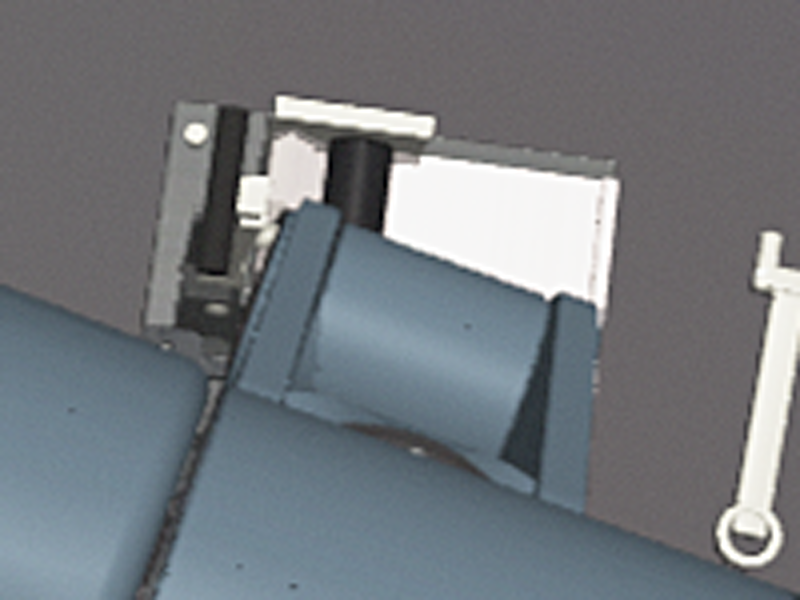

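Run:
```python
from h import *
c=pickle.load(open('top0.pkl','rb'))
for p in [(75,0,70),(72,0,70),(75,0,85),(75,45,85),(75,-30,85),(85,0,85)]: print(p,(proj(c,W(P,p))-[300,150])*4)
im=cv2.imread('pics/t21.png')[175:200,370:420]; cv2.imwrite('pics/t21d.png',cv2.resize(np.clip(im.astype(float)*1.3,0,255).astype(np.uint8),None,fx=15,fy=15,interpolation=cv2.INTER_CUBIC))
for p in [(75,0,70),(72,0,70)]: print(p,(proj(c,W(P,p))-[370,175])*15)
```

```text
(75, 0, 70) [365.76664632 139.37836811]
(72, 0, 70) [365.01824811 145.36915328]
(75, 0, 85) [369.60859669 131.12793279]
(75, 45, 85) [275.59335541 118.20171827]
(75, -30, 85) [432.38359148 139.75890622]
(85, 0, 85) [372.12433926 110.95729669]
(75, 0, 70) [321.6249237  147.66888042]
(72, 0, 70) [318.81843039 170.1343248 ]
```

View pics/t21d.png

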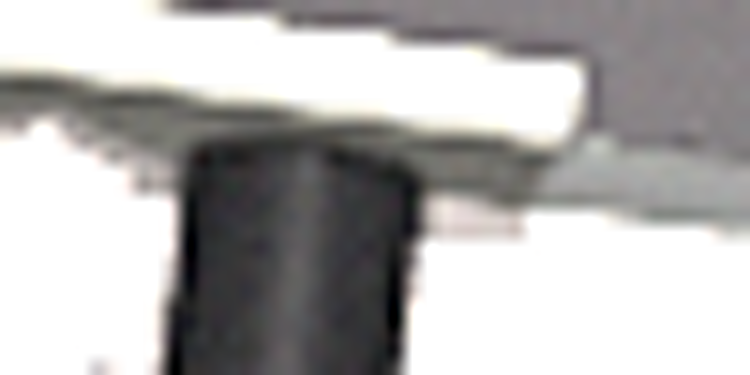

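Emit:
{"api": "move_arm", "payload": {
  "commands": [
    [1,0,0,-2,0],
    [1,0,0,-4,0],
    [1,0,0,-8,0],
    [1,0,0,-20,0],
    [1,-40,0,-24,0],
    [1,-80,0,-24,0],
    [1,-120,0,-24,0],
    [1,-160,0,-24,0]
  ]
}}

```text
time: 15.92
position: [0.4972, -0.0788, 0.1995]
tool_rot: [0.054, 0.704, -0.055, 0.706]
ft_force: [1.8, -0.1, 0.5]
grip_width: 0.0003
```

Emit:
{"api": "move_arm", "payload": {
  "commands": [
    [1,-40,0,0,0],
    [1,-65,10,10,0],
    [1,-65,40,40,0],
    [1,-65,65,70,0],
    [1,-65,90,100,0],
    [1,-65,100,108,0],
    [1,-65,100,108,0],
    [1,-65,100,108,0]
  ]
}}

```text
time: 16.58
position: [0.6184, 0.0041, 0.2621]
tool_rot: [0.054, 0.705, -0.054, 0.705]
ft_force: [-0.7, -0.3, -0.4]
grip_width: 0.0002
```

Run:
```python
from h import *
o=st(); f=F(o['position']); print(goto((0,100,207)))
c=sc('s22.png',box=(220,145,380,345),g=1.6,f=3,pts=[(f[0]+9.5,f[1]+s,f[2]+10) for s in (-7,7)])
m=robot.regions_of(c,'post_mid'); print([(r['p'],r['bbox']) for r in m])
r=fit_cyl([(c,m[0]['pixels'].astype(float))],.054,.016,.15,[*W(P,(0,0,54))[:2],P[2]]); print(r.fun,F([*r.x[:2],.054]),r.x[2]-P[2])
c=shot('top','t22.png')
```

```text
t 16.58 TCPfix [2.000e-01 9.980e+01 2.621e+02] Ffix [-0.64 -0.37 -0.36] w 0.0 q [-0.17  0.47  1.39 -0.    1.29 -1.59]
tool axes in fixture:
 [[-0.     0.002  1.   ]
 [-0.001  1.    -0.002]
 [-1.    -0.001 -0.   ]]
[55.1  0.3 -0.1]
[(0.91, [264.7, 250.6, 315.2, 315.2])]
0.31136030418741034 [-32.00621821  -0.87449064  54.        ] -0.015422261593773634
```

View pics/s22c.png

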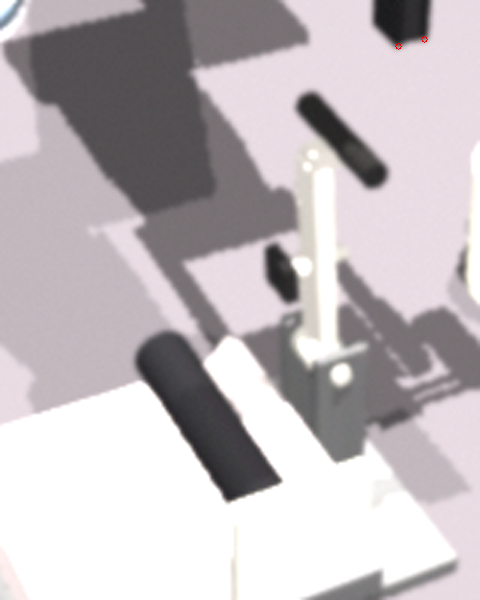

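View pics/t22.png

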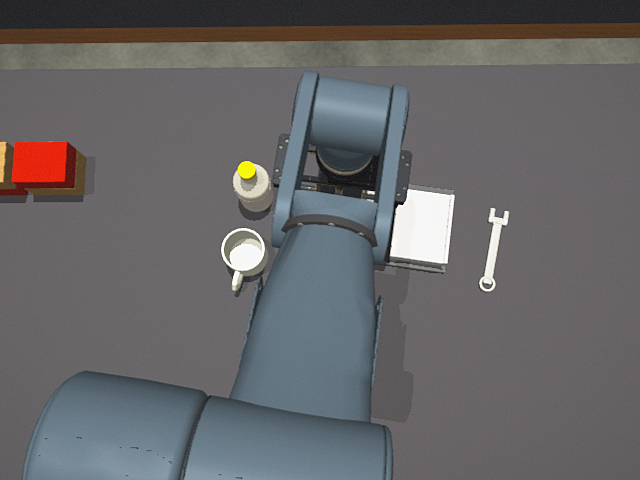

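Emit:
{"api": "move_arm", "payload": {
  "commands": [
    [1,20,0,0,0],
    [1,40,0,0,0],
    [1,52,0,0,0],
    [1,55,0,0,0],
    [1,55,0,0,0]
  ]
}}

```text
time: 17.15
position: [0.6172, 0.0031, 0.2069]
tool_rot: [0.055, 0.706, -0.055, 0.704]
ft_force: [-0.2, -0.0, -0.4]
grip_width: 0.0006
```

Run:
```python
from h import *
o=st(); f=F(o['position'])
c=sc('s23.png',box=(220,145,380,345),g=1.6,f=3,pts=[(f[0]+9.5,f[1]+s,f[2]+10) for s in (-7,7)])
print((proj(c,W(P,(-75,0,54)))-[220,145])*3)
```

```text
t 17.15 TCPfix [ -0.9  98.6 206.9] Ffix [-0.16 -0.05 -0.42] w 0.001 q [-0.18  0.52  1.46 -0.    1.17 -1.59]
tool axes in fixture:
 [[-0.002  0.005  1.   ]
 [-0.     1.    -0.005]
 [-1.    -0.    -0.002]]
[162.11773904 352.28196153]
```

View pics/s23c.png

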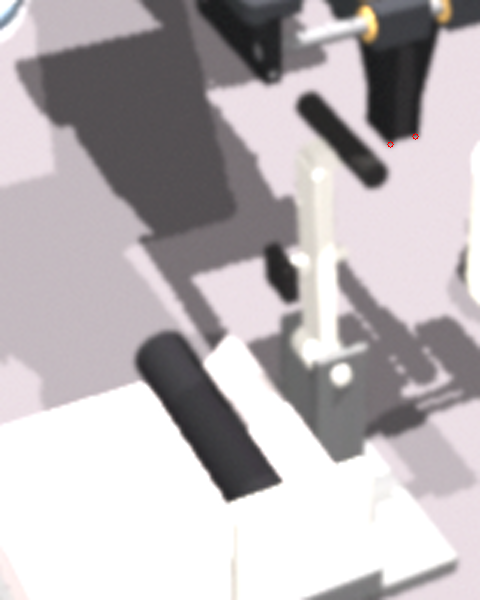

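Emit:
{"api": "move_arm", "payload": {
  "commands": [
    [1,-1,-10,1,0],
    [1,-1.5,-18,1,0],
    [1,-1.5,-25,1,0],
    [1,-1,-32,1,0],
    [1,0,-40,1,0],
    [1,1,-48,1,0],
    [1,2.5,-58,1,0],
    [1,2.5,-58,1,0]
  ]
}}

```text
time: 17.87
position: [0.6101, -0.0563, 0.2046]
tool_rot: [0.054, 0.705, -0.055, 0.705]
ft_force: [-0.7, 0.5, 0.5]
grip_width: 0.0003
```

Run:
```python
from h import *
o=st(); f=F(o['position'])
c=sc('s24.png',box=(220,145,380,345),g=1.6,f=3,pts=[(f[0]+9.5,f[1]+s,f[2]+10) for s in (-7,7)])
```

```text
t 17.87 TCPfix [  1.   38.8 204.6] Ffix [-0.8   0.34  0.51] w 0.0 q [-0.27  0.52  1.47 -0.    1.15 -1.69]
tool axes in fixture:
 [[-0.001  0.005  1.   ]
 [-0.002  1.    -0.005]
 [-1.    -0.002 -0.001]]
```

View pics/s24c.png

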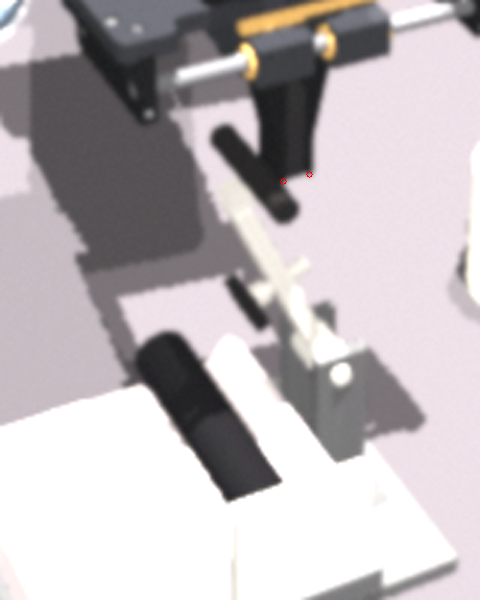

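Emit:
{"api": "move_arm", "payload": {
  "commands": [
    [1,2,-6,0,0],
    [1,4.5,-12,0,0],
    [1,7,-18,0,0],
    [1,10,-24,0,0],
    [1,16,-36,0,0],
    [1,23,-46,0,0],
    [1,31,-56,0,0],
    [1,31,-56,0,0]
  ]
}}

```text
time: 18.58
position: [0.6005, -0.1115, 0.1717]
tool_rot: [0.055, 0.706, -0.055, 0.704]
ft_force: [-0.3, 0.7, -0.5]
grip_width: 0.0005
```

Run:
```python
from h import *
o=st(); f=F(o['position'])
c=sc('s25.png',box=(220,145,380,345),g=1.6,f=3,pts=[(f[0]+9.5,f[1]+s,f[2]+10) for s in (-7,7)]+[(x,60-130.9*np.cos(b),92+130.9*np.sin(b)) for x in (-35,35) for b in (.7,.8,.9)])
```

```text
t 18.58 TCPfix [ -0.3 -17.2 171.7] Ffix [-0.45  0.65 -0.52] w 0.001 q [-0.37  0.55  1.51 -0.    1.08 -1.78]
tool axes in fixture:
 [[-0.004  0.005  1.   ]
 [-0.001  1.    -0.005]
 [-1.    -0.001 -0.004]]
```

View pics/s25c.png

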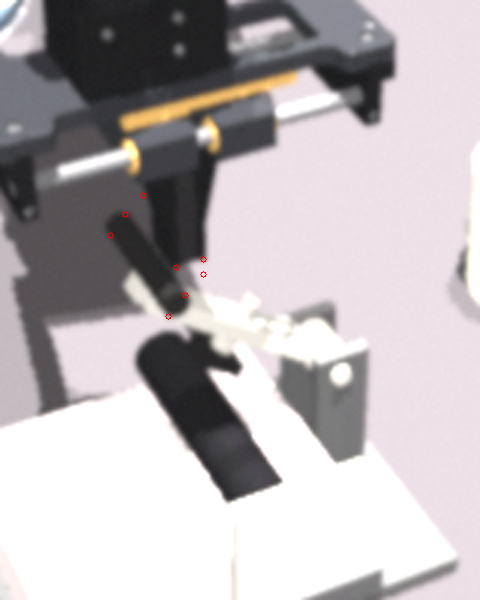

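Emit:
{"api": "move_arm", "payload": {
  "commands": [
    [1,-12,0,0,0],
    [1,-24,0,0,0],
    [1,-24,-10,0,0],
    [1,-24,-21,0,0],
    [1,-18,-22,0,0],
    [1,-12,-24,0,0],
    [1,-12,-24,0,0]
  ]
}}

```text
time: 19.22
position: [0.5967, -0.1329, 0.1837]
tool_rot: [0.055, 0.707, -0.054, 0.703]
ft_force: [-0.4, 0.4, -0.3]
grip_width: 0.0007
```

Run:
```python
from h import *
o=st(); f=F(o['position'])
c=sc('s26.png',box=(220,145,380,345),g=1.6,f=3,pts=[(f[0]+9.5,f[1]+s,f[2]+10) for s in (-7,7)])
```

```text
t 19.22 TCPfix [ -0.8 -38.9 183.7] Ffix [-0.47  0.32 -0.26] w 0.001 q [-0.4   0.54  1.49 -0.    1.11 -1.82]
tool axes in fixture:
 [[-0.005  0.004  1.   ]
 [ 0.001  1.    -0.004]
 [-1.     0.001 -0.005]]
```

View pics/s26c.png

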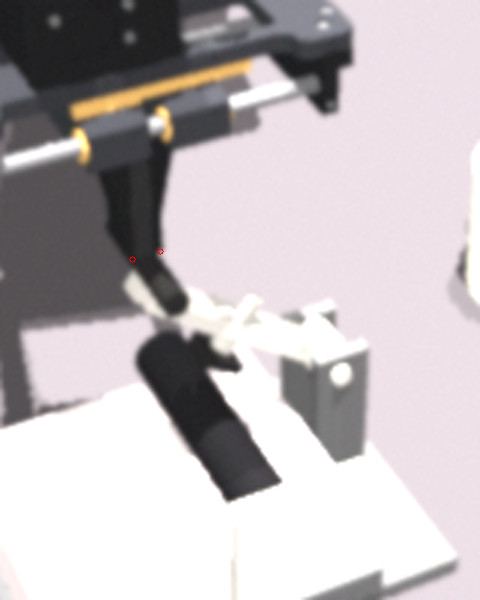

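Emit:
{"api": "move_arm", "payload": {
  "commands": [
    [1,4,0,1,0],
    [1,8,-2,1,0],
    [1,12,-4,1,0],
    [1,16,-6,1,0],
    [1,20,-9,1,0],
    [1,25,-12,1,0],
    [1,30,-15,1,0],
    [1,34,-17,1,0]
  ]
}}

```text
time: 19.93
position: [0.5967, -0.1534, 0.1532]
tool_rot: [0.051, 0.705, -0.056, 0.705]
ft_force: [-4.0, -7.7, 6.8]
grip_width: 0.0004
```

Run:
```python
from h import *
o=st(); f=F(o['position'])
c=sc('s27.png',box=(220,145,380,345),g=1.6,f=3,pts=[(f[0]+9.5,f[1]+s,f[2]+10) for s in (-7,7)])
```

```text
t 19.93 TCPfix [  2.3 -59.2 153.2] Ffix [-2.8  -8.2   6.81] w 0.0 q [-0.43  0.58  1.51 -0.01  1.04 -1.84]
tool axes in fixture:
 [[ 0.001  0.002  1.   ]
 [-0.007  1.    -0.002]
 [-1.    -0.007  0.001]]
```

View pics/s27c.png

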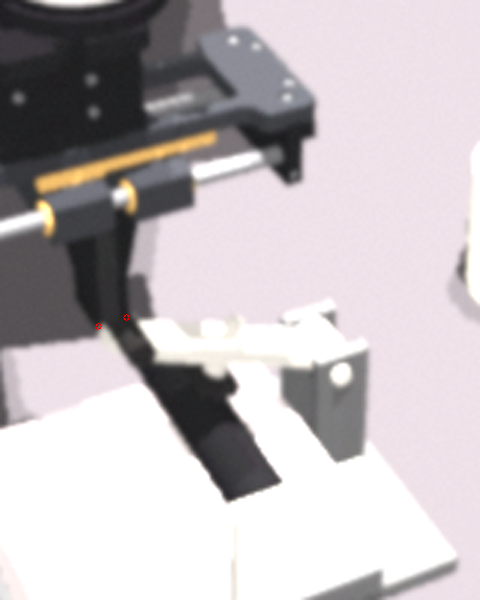

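Emit:
{"api": "move_arm", "payload": {
  "commands": [
    [1,-4,0,0,0],
    [1,-10,0,0,0],
    [1,-20,0,0,0],
    [1,-30,0,0,0],
    [1,-40,0,0,0],
    [1,-40,0,0,0]
  ]
}}

```text
time: 20.48
position: [0.5986, -0.15, 0.1953]
tool_rot: [0.053, 0.703, -0.055, 0.707]
ft_force: [0.3, -0.2, -0.3]
grip_width: 0.0003
```

Run:
```python
from h import *
o=st(); f=F(o['position'])
c=sc('s28.png',box=(220,175,380,325),g=1.6,f=5,pts=[(f[0]+9.5,f[1]+s,f[2]+10) for s in (-7,7)]+[(x,60-130.9*np.cos(b),92+130.9*np.sin(b)) for x in (-35,35) for b in (.3,.4,.5,.6)])
```

```text
t 20.48 TCPfix [  3.7 -55.5 195.3] Ffix [ 0.35 -0.14 -0.28] w 0.0 q [-0.43  0.53  1.47  0.    1.13 -1.84]
tool axes in fixture:
 [[ 0.006  0.003  1.   ]
 [-0.001  1.    -0.003]
 [-1.    -0.001  0.006]]
```

View pics/s28c.png

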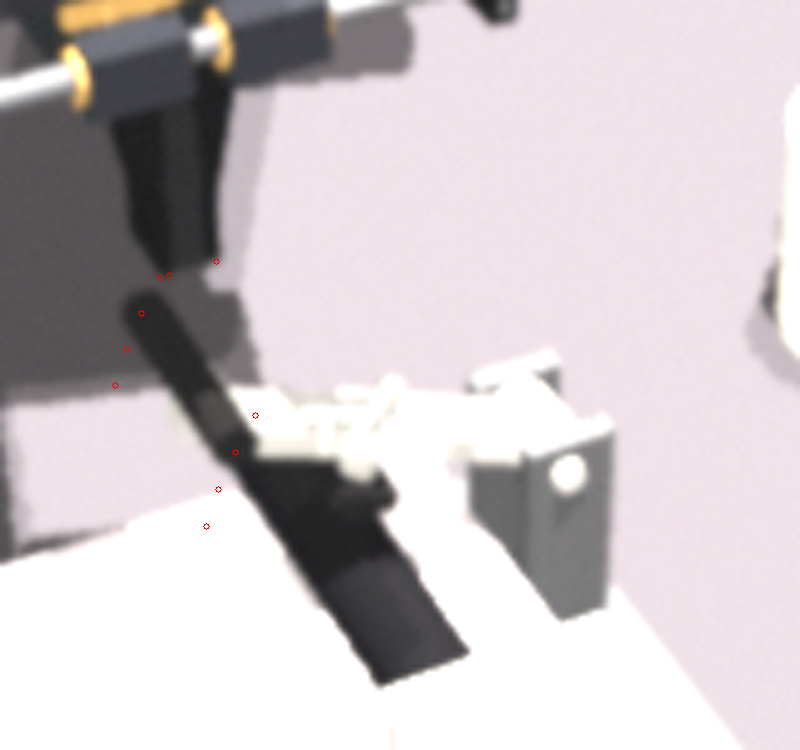

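Emit:
{"api": "move_arm", "payload": {
  "commands": [
    [1,15,3,-3,0],
    [1,30,3.5,-3,0],
    [1,38,3.5,-3,0],
    [1,41,3,-3,0],
    [1,44,2,-3,0],
    [1,47,0.5,-3,0],
    [1,50,-0.5,-3,0],
    [1,50,-0.5,-3,0]
  ]
}}

```text
time: 21.2
position: [0.594, -0.1503, 0.142]
tool_rot: [0.054, 0.705, -0.055, 0.705]
ft_force: [0.6, -0.3, 0.4]
grip_width: 0.0007
```

```bash
cat > look.py <<'E'
from h import *
import sys
o=st(); f=F(o['position'])
c=sc(sys.argv[1]+'.png',box=(220,175,380,325),g=1.6,f=5,pts=[(x,60-130.9*np.cos(b),92+130.9*np.sin(b)) for x in (-35,35) for b in (0,.1,.2,.3,.4,.5)])
E
python3 look.py s29
```

```text
t 21.2 TCPfix [ -0.8 -56.5 142. ] Ffix [ 0.66 -0.22  0.38] w 0.001 q [-0.43  0.59  1.53 -0.    1.02 -1.85]
tool axes in fixture:
 [[ 0.001  0.004  1.   ]
 [-0.     1.    -0.004]
 [-1.    -0.     0.001]]
```

View pics/s29c.png

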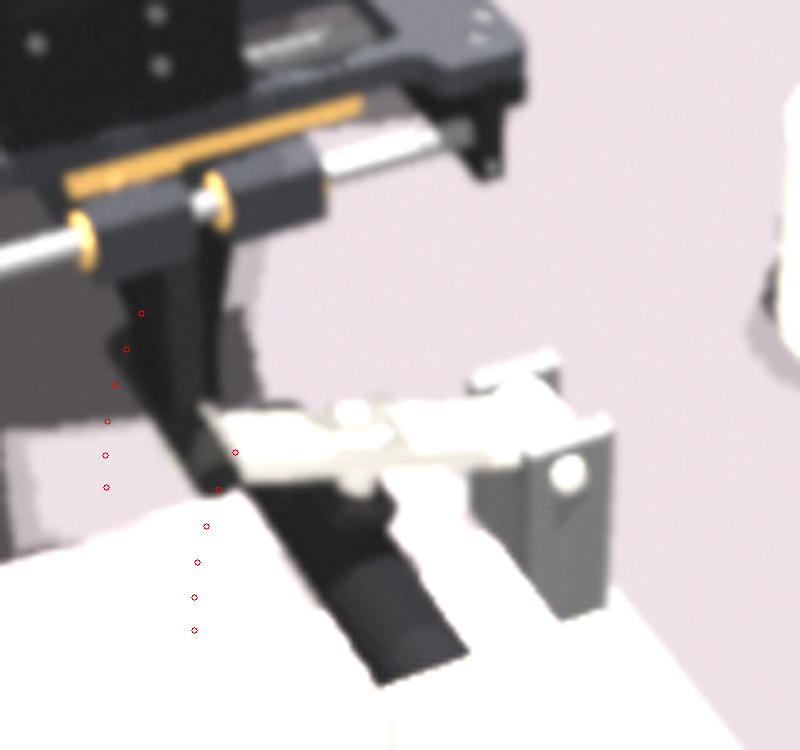

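Emit:
{"api": "move_arm", "payload": {
  "commands": [
    [1,2,-1,1,0],
    [1,4,-2.5,1,0],
    [1,6,-3.5,1,0],
    [1,8,-5,1,0],
    [1,10,-6,1,0],
    [1,11,-6.5,1,0],
    [1,11,-6.5,1,0]
  ]
}}

```text
time: 21.83
position: [0.5938, -0.1565, 0.1308]
tool_rot: [0.054, 0.705, -0.054, 0.705]
ft_force: [0.8, 0.1, -0.2]
grip_width: 0.0002
```

```bash
python3 look.py s30
```

```text
t 21.83 TCPfix [ -0.2 -62.7 130.8] Ffix [ 0.83  0.18 -0.19] w 0.0 q [-0.44  0.61  1.53 -0.    1.   -1.86]
tool axes in fixture:
 [[-0.     0.003  1.   ]
 [-0.     1.    -0.003]
 [-1.    -0.    -0.   ]]
```

View pics/s30c.png

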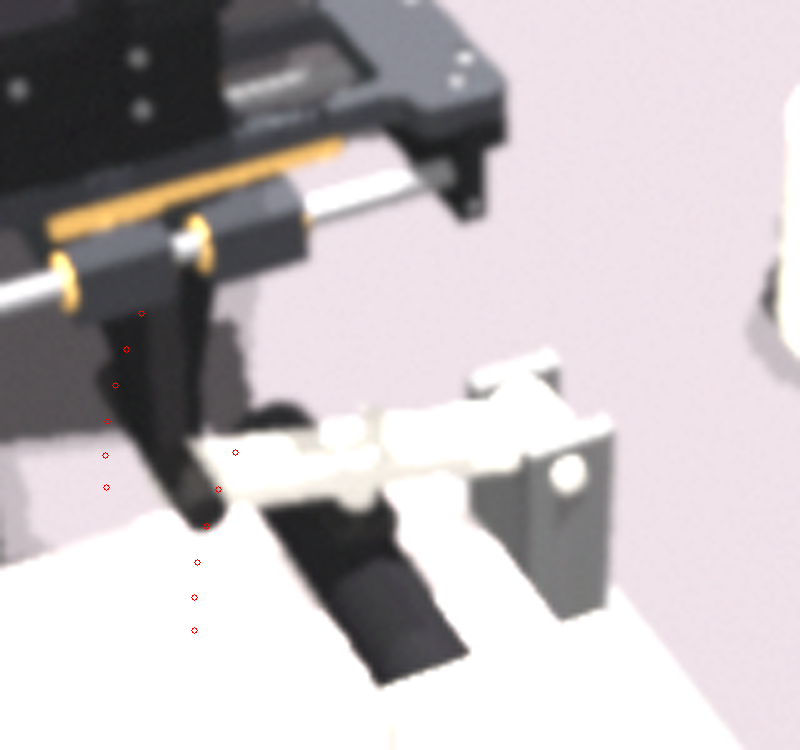

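Emit:
{"api": "move_arm", "payload": {
  "commands": [
    [1,1,-0.5,0,0],
    [1,2,-1,0,0],
    [1,3,-1,0,0],
    [1,4,-1.5,0,0],
    [1,4,-1.5,0,0]
  ]
}}

```text
time: 22.3
position: [0.5934, -0.1579, 0.127]
tool_rot: [0.054, 0.705, -0.054, 0.705]
ft_force: [-0.3, -0.0, -0.4]
grip_width: 0.0001
```

Emit:
{"api": "move_arm", "payload": {
  "commands": [
    [1,1,-0.5,0,0],
    [1,2,-0.5,0,0],
    [1,3,-1,0,0],
    [1,4,-1,0,0]
  ]
}}

```text
time: 22.63
position: [0.5933, -0.1591, 0.1231]
tool_rot: [0.054, 0.705, -0.054, 0.705]
ft_force: [-0.5, -0.4, 2.0]
grip_width: 0.0003
```

Emit:
{"api": "move_arm", "payload": {
  "commands": [
    [1,1,-0.5,0,0],
    [1,2,-0.5,0,0],
    [1,3,-1,0,0]
  ]
}}

```text
time: 22.88
position: [0.5933, -0.1598, 0.1201]
tool_rot: [0.054, 0.705, -0.054, 0.705]
ft_force: [-0.5, -0.8, 1.9]
grip_width: 0.0005
```

Emit:
{"api": "move_arm", "payload": {
  "commands": [
    [1,1,-0.3,0,0],
    [1,2,-0.5,0,0],
    [1,3,-0.7,0,0]
  ]
}}

```text
time: 23.13
position: [0.5932, -0.1607, 0.1171]
tool_rot: [0.054, 0.705, -0.054, 0.705]
ft_force: [-1.1, -1.8, 1.9]
grip_width: 0.0002
```

Emit:
{"api": "move_arm", "payload": {
  "commands": [
    [1,1,-0.3,0,0],
    [1,2,-0.5,0,0],
    [1,3,-0.6,0,0]
  ]
}}

```text
time: 23.38
position: [0.5932, -0.1612, 0.1141]
tool_rot: [0.054, 0.705, -0.054, 0.705]
ft_force: [-0.1, -1.4, 1.5]
grip_width: 0.0004
```

Emit:
{"api": "move_arm", "payload": {
  "commands": [
    [1,1,-0.2,0,0],
    [1,2,-0.4,0,0],
    [1,3,-0.5,0,0]
  ]
}}

```text
time: 23.63
position: [0.5931, -0.1616, 0.1111]
tool_rot: [0.054, 0.705, -0.054, 0.705]
ft_force: [-0.7, -1.5, 1.4]
grip_width: 0.0002
```

```bash
python3 look.py s31
```

```text
t 23.63 TCPfix [ -0.  -67.8 111.1] Ffix [-0.5  -1.56  1.39] w 0.0 q [-0.45  0.64  1.55  0.    0.96 -1.86]
tool axes in fixture:
 [[ 0.     0.003  1.   ]
 [-0.     1.    -0.003]
 [-1.    -0.     0.   ]]
```

View pics/s31c.png

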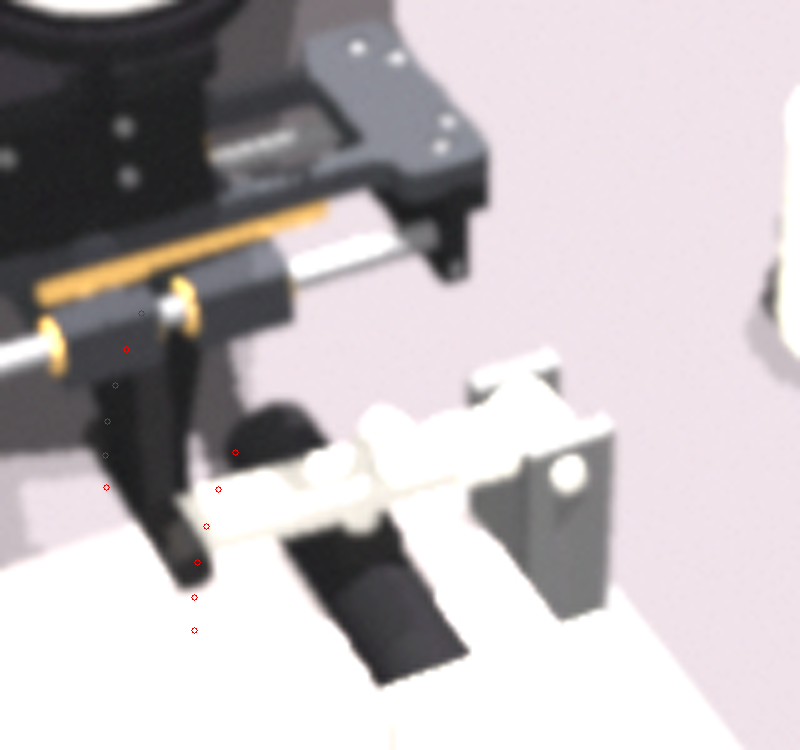

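Emit:
{"api": "move_arm", "payload": {
  "commands": [
    [1,1,-0.2,0,0],
    [1,2,-0.3,0,0],
    [1,3,-0.4,0,0]
  ]
}}

```text
time: 23.93
position: [0.593, -0.162, 0.1081]
tool_rot: [0.054, 0.705, -0.054, 0.705]
ft_force: [0.1, -1.4, 1.3]
grip_width: 0.0003
```

Emit:
{"api": "move_arm", "payload": {
  "commands": [
    [1,1,-0.1,0,0],
    [1,2,-0.2,0,0],
    [1,3,-0.2,0,0]
  ]
}}

```text
time: 24.18
position: [0.593, -0.1624, 0.1053]
tool_rot: [0.054, 0.705, -0.054, 0.705]
ft_force: [-1.5, -2.9, 3.9]
grip_width: 0.0007
```

Emit:
{"api": "move_arm", "payload": {
  "commands": [
    [1,1,-0.1,0,0],
    [1,2,-0.2,0,0]
  ]
}}

```text
time: 24.35
position: [0.5929, -0.1627, 0.1036]
tool_rot: [0.054, 0.705, -0.054, 0.705]
ft_force: [-1.6, -2.9, 6.4]
grip_width: 0.0
```

Emit:
{"api": "move_arm", "payload": {
  "commands": [
    [1,0.3,0,0,0],
    [1,0.6,0,0,0],
    [1,0.9,0,0,0],
    [1,0.9,0,0,0]
  ]
}}

```text
time: 24.68
position: [0.5929, -0.1628, 0.103]
tool_rot: [0.054, 0.705, -0.054, 0.705]
ft_force: [-1.7, -2.8, 6.8]
grip_width: 0.0006
```

```bash
python3 look.py s32; python3 -c "
from h import *
for i in range(3): robot.camera('top'); print(robot.get_obs()['ft_force'])"
```

```text
t 24.68 TCPfix [-1.00e-01 -6.91e+01  1.03e+02] Ffix [-1.26 -3.06  6.75] w 0.001 q [-0.45  0.65  1.55 -0.    0.94 -1.87]
tool axes in fixture:
 [[ 0.001  0.003  1.   ]
 [-0.001  1.    -0.003]
 [-1.    -0.001  0.001]]
[-1.72996759 -2.1313485   6.96246269]
[-2.06499225 -2.58457009  6.22767914]
[-1.38427324 -1.80463663  5.80754268]
```

View pics/s32c.png

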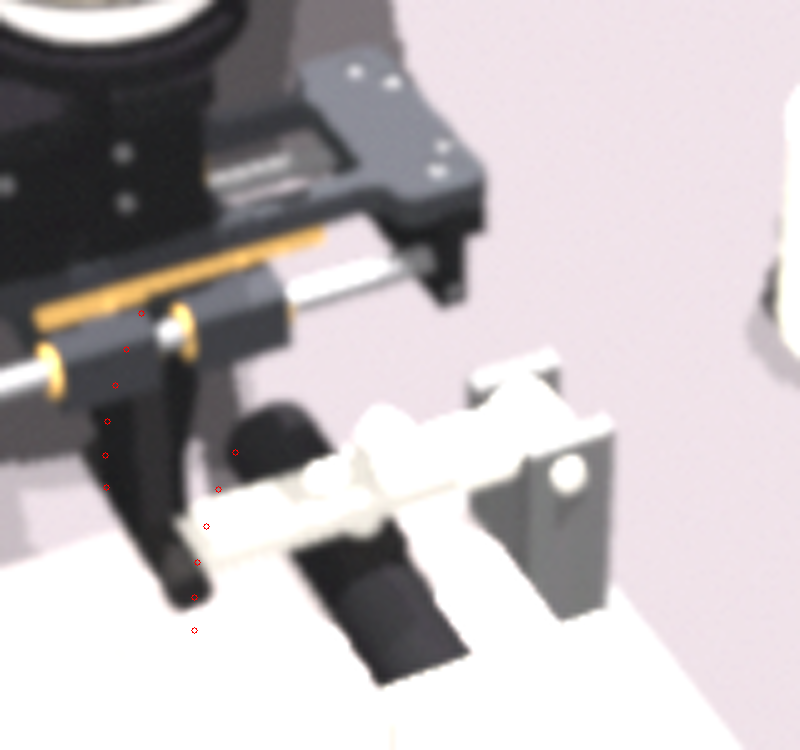

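Emit:
{"api": "move_arm", "payload": {
  "commands": [
    [1,0.3,0,0,0],
    [1,0.6,0,0,0],
    [1,0.9,0,0,0],
    [1,1.1,0,0,0],
    [1,1.1,0,0,0]
  ]
}}

```text
time: 25.3
position: [0.5929, -0.1629, 0.1022]
tool_rot: [0.054, 0.705, -0.055, 0.705]
ft_force: [-2.6, -1.4, 7.8]
grip_width: 0.0005
```

```bash
python3 -c "
from h import *
for i in range(5): robot.camera('top'); o=robot.get_obs(); print(o['ft_force'],o['position'])"
```

```text
[-2.55455396 -2.19044792  7.81487696] [ 0.59288778 -0.16295615  0.10220841]
[-3.12331554 -3.16115417  7.01864015] [ 0.59288    -0.16297251  0.10219243]
[-2.97055277 -2.57171706  7.11070236] [ 0.59287972 -0.1629818   0.10220342]
[-2.94953523 -2.68351786  8.12811618] [ 0.59290616 -0.16295896  0.10220629]
[-2.73171991 -3.92775022  7.26235643] [ 0.59290326 -0.16296721  0.10220432]
```

Emit:
{"api": "move_arm", "payload": {
  "commands": [
    [1,-1,0,0,0],
    [1,-3,0,0,0],
    [1,-6,0,0,0],
    [1,-12,0,0,0],
    [1,-30,0,0,0],
    [1,-60,0,0,0],
    [1,-100,0,0,0],
    [1,-130,0,0,0]
  ]
}}

```text
time: 26.22
position: [0.5931, -0.1619, 0.2334]
tool_rot: [0.054, 0.705, -0.054, 0.705]
ft_force: [0.4, -0.7, 0.4]
grip_width: 0.0003
```

Emit:
{"api": "move_arm", "payload": {
  "commands": [
    [1,-20,-20,-40,0],
    [1,-20,-40,-80,0],
    [1,-20,-60,-115,0],
    [1,-20,-75,-130,0],
    [1,-20,-75,-130,0]
  ]
}}

```text
time: 26.63
position: [0.4482, -0.2171, 0.2514]
tool_rot: [0.056, 0.706, -0.055, 0.704]
ft_force: [0.4, 0.2, -0.6]
grip_width: 0.0008
```

```bash
python3 look.py s33; python3 -c "
from h import *
c=shot('top','t33.png'); cv2.imwrite('pics/t33c.png',cv2.resize(c['image'][140:310,210:530,::-1],None,fx=2.5,fy=2.5))
for n,z in (('cleaner_mid',.05),('mug_mid',.05),('spanner_grip',0.)):
    m=robot.regions_of(c,n)[0]['pixels']; ys,xs=np.where(m); print(n,F(at_z(c,xs.mean(),ys.mean(),z)))
"
```

```text
t 26.63 TCPfix [-135.  -144.4  251.4] Ffix [ 0.33  0.27 -0.61] w 0.001 q [-0.67  0.31  1.69 -0.    1.15 -2.09]
tool axes in fixture:
 [[-0.004  0.007  1.   ]
 [ 0.     1.    -0.007]
 [-1.     0.    -0.004]]
cleaner_mid [ 39.81481751 267.02146767  50.        ]
mug_mid [-94.61798845 263.26416172  50.        ]
spanner_grip [  25.37584293 -223.01125538    0.        ]
```

View pics/s33c.png

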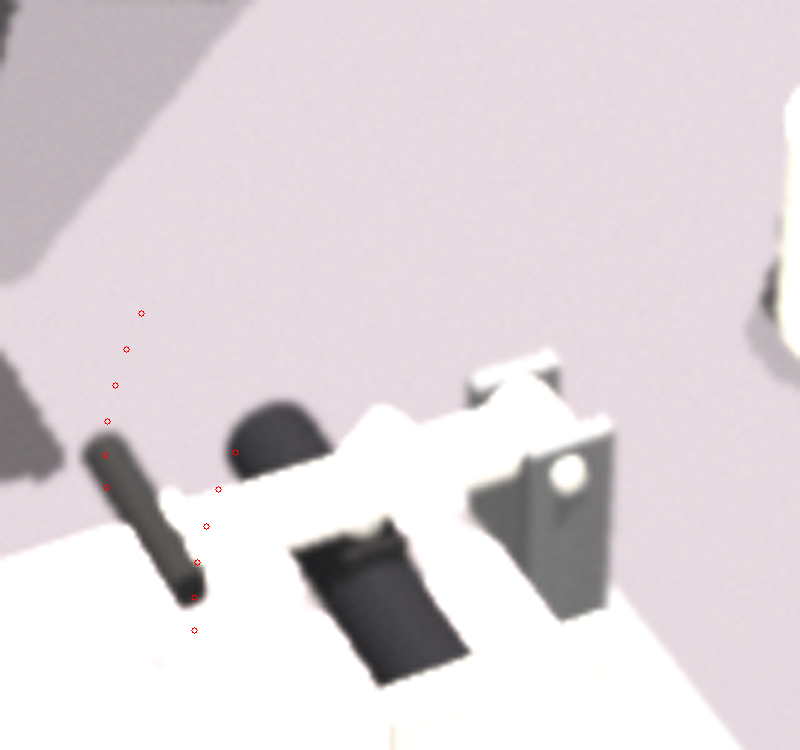

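View pics/t33c.png

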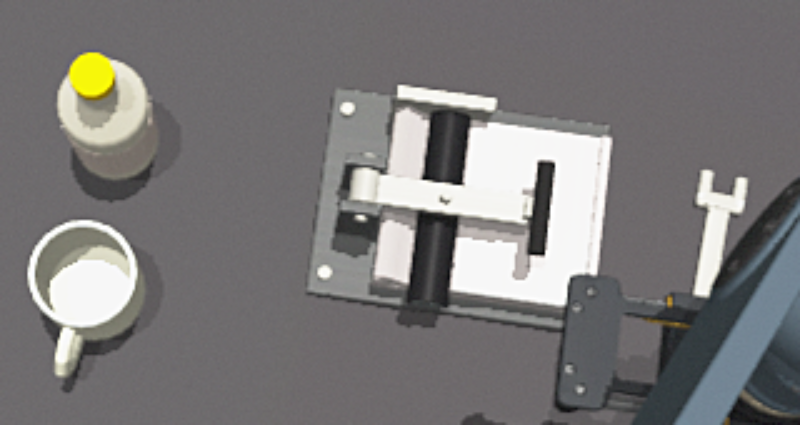

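```bash
python3 -c "
from h import *
print(robot.hand_in()); st()"
```

```text
the job is handed in; nothing more can be done
None
the job is handed in; nothing more can be done
```

The seatpost tube is seated in the vee with its end against the stop plate and the clamp is pressed down on it. The job was handed in at about 26.7 s of the 72 s allowed.

- **Rolling:** I pushed the tube across the ledge with the open fingers. It dropped over the edge into the vee on its own, without being lifted.
- **Sliding:** I pushed the -x end with closed fingers until it met the stop. The last wrist reading was about 6 N. After I backed off, the pictures put both ends within about 2 mm of home.
- **Clamping:** I swung the clamp arm over and pressed it down. The foot met the tube with the TCP at about 106 mm, and the mean final load on the bar was about 7.5 N. That works out to roughly 12 N at the foot, which I did not measure directly.
- **Last pictures:** With the robot clear, the clamp arm had not moved and the tube was still home. The bottle and mug were within 1 mm of where they started. The spanner's open end showed at its starting pixel; the arm hid the rest, so its measured centre came out wrong.

Checks that disagreed or went wrong:

- **Fingertip height:** The cameras showed the fingertips about 35 mm higher than the tool description says, around 10 mm above the TCP. My first push therefore passed over the tube without moving it. I used the measured height from then on.
- **Clamp swing:** On the way down the fingers got slightly ahead of the bar and wedged, at about 11 N. The foot was still off the tube, so I lifted, re-centred and continued.
- **Stop plate:** At 6 N it should have started to give, but the arm's measured position did not advance. I judged contact from the pictures instead.

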